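# Clamp up a small panel in the bench press and pin it with the hold-down bar

## Task

Clamp up a small lid panel in the green panel press: lay all the loose wooden slats (there are two or three) flat and side by side across its bed, between the jaw and the fence and centred on the bed's width, and wind the handwheel clockwise until the jaw has closed them up tight against the fence with no gaps. Then lower the slotted aluminium hold-down bar onto the slats with its slot over the stud, slide it so that its narrow toe goes fully home under the jaw's lip, and start the flange nut on the stud (backing it off until the thread drops in is the sure way) and run it down, flange first, until it sits on the bar. Leave the other things on the table where they are.

Things in the scene. Friction and masses are not known exactly. Their poses are not given: they have to be found in the camera images.
- press: Green cast panel press, fixed to the table. Origin: table height, under the middle of the fence's face. y: along the press from jaw to fence; x: across it, away from the robot; z up. Flat bed 140 mm across (x -70..70), top at z = 30 mm. Fence: face at y = 0, block y 0..66 mm, top at z = 50 mm. Gearbox y -394..-310 mm, 74 mm high; the rack sticks out behind it, to y = -556 mm at first.
- jaw_face (a point): Middle of the jaw's face at the height of the slats' tops, z = 52 mm (22 mm above the bed): foot of the back wall of the undercut pocket under the lip. Axes like the press. The sliding jaw is 136 mm wide (x), 26 mm thick, 34 mm high above the bed, 48 mm in its middle. Its face starts at press y = -280..-270 mm.
- lip (a point): Middle of the front edge of the jaw's lip, at its underside: 22 mm towards the fence from the jaw's face and 17 mm above the slats' tops. The lip is 64 mm wide and 9 mm thick; cheeks close the pocket's sides, 52 mm apart inside.
- wheel (a joint): Angle of the handwheel (rad), 0 to 20.5: grows clockwise seen from above, and drives the jaw towards the fence by 10 mm per rad (63 mm a turn). The jaw's face is at press y = -280 mm + 10 mm x angle. It turns easily (2 to 3 N at the handle), any number of turns in one go, and stays where it is left.
- wheel_axis (a point): Centre of the handwheel, on its upright axis at the wheel's underside, z = 84 mm. The wheel lies flat on the gearbox, 125 mm across; its rim's top is at z = 97 mm.
- handle (a point): Middle of the handwheel's upright black handle (z = 132 mm): a cylinder 22 mm across, z 99..157 mm, 52 mm from the wheel's axis. It spins freely on its own pin, so fingers that pinch it from above can carry it round in a circle without turning.
- slat1: A plain wooden slat, 120 mm long (its x), 42 mm wide (y), 22 mm thick (z), 65 g. Origin: its centre. All slats are alike; one may be absent.
- slat2: A plain wooden slat, 120 mm long (its x), 42 mm wide (y), 22 mm thick (z), 65 g. Origin: its centre. All slats are alike; one may be absent.
- slat3: A plain wooden slat, 120 mm long (its x), 42 mm wide (y), 22 mm thick (z), 65 g. Origin: its centre. All slats are alike; one may be absent.
- bar: Slotted aluminium hold-down bar, 190 mm long (its x), 54 mm wide, 14 mm thick, 250 g. Origin: centre of its underside. The toe is the end at -x (last 24 mm only 44 mm wide); solid up to x = -27 mm, then a closed slot. In place it lies along the press on top of the slats, its +x along the press's +y, toe under the lip against the jaw's face, stud through the slot.
- slot (a point): Centre of the bar's slot at its underside (bar x = +26 mm). The slot is 106 mm long (bar x -27..79), 30 mm wide, with a 12 mm rail on each side.
- bar_toe (a point): Middle of the bar's toe end, at its underside (bar x = -95 mm). With the bar home it lies at jaw_face.
- nut: Large steel flange nut, 250 g, standing on its flange. Flange 68 mm across, 6 mm thick; hexagon above it 46 mm across flats, 26 mm high (32 mm in all). Origin: centre of its underside. Flats face its +x and every 60 degrees from there. Coarse right-hand two-start thread: 20 mm down for a full turn clockwise from above. 20 mm clear between the inner ridges.
- nut_start (a point): One of the nut's two thread starts, inside the bore at its +x, 7 mm above the underside; the other is opposite, at -x.
- stud_tip (a point): Top of the fixed upright stud on the fence, on its axis (press x 0, y 30 mm), z = 109 mm. The top 12 mm are a plain pilot, 9 mm across at the tip, 14 to 17 mm below; then the core is 17.6 mm and the thread 25 mm across.
- stud_start (a point): One of the stud's two thread starts, on its press +x side, z = 94 mm; the other is opposite. Set loosely on the stud, the nut's underside rests at z = 81..91 mm depending on its turn: turned backwards (anticlockwise) it climbs 20 mm a turn, and once each half turn drops about 10 mm into the thread. Run down on the bar its underside is at z = 66 mm.
- glue: Bystander: the white glue bottle (60 mm across, 170 mm high); origin under its middle. Leave it where it is.
- tape: Bystander: the cardboard roll of tape lying flat (100 mm across, 36 mm high); origin under its middle. Leave it where it is.
- cup: Bystander: the white plastic cup (72 mm across, 90 mm high); origin under its middle. Leave it where it is.
- mallet: Bystander: the wooden mallet lying on the table (head 62 x 110 x 68 mm, about 260 mm long); origin under its middle. Leave it where it is.
- lantern: Bystander: the lantern with four glazed sides (120 mm across, 220 mm high); origin under its middle. Leave it where it is.
- square: Bystander: the try square lying flat (wooden stock 110 mm, steel blade 150 mm); origin under its middle. Leave it where it is.
- brushes: Bystander: the glass jar of brushes (80 mm across, about 200 mm high with the brushes); origin under its middle. Leave it where it is.
Things that resemble listed ones, but are neither listed nor needed, are in the scene too. What is shaped like the nut but blue or red is not meant.

How it is judged:
By the outcome, as a careful person would: the job done as asked, in the order asked, and still so for the second after the job is handed in, with the robot touching nothing.
Of slat1, slat2, slat3 only 2 to 3 are there at a start; the rules pass over those that are not, and their reading is None.
At some moment in a run one of bar, nut may be knocked a few centimetres aside while the robot is not near it.
Once in a run the grip may slacken for a moment while it holds something.
It also fails if it takes over 210 s, if anything falls off the work surface, if the arm or the gripper's body presses on something with over 40 N, if the wrist force passes 120 N, or if a joint passes its speed limit or range.

## Robot

A 7-joint arm with a two-finger parallel gripper is mounted at the origin on the work surface. World frame = base frame: x ahead of the robot, y to its left, z up, the work surface at z = 0. Lengths are in m, angles in rad, forces in N, time in s.
With the tool pointing down it reaches from about 0.375 to 0.925 m from the base axis. Payload 3.1 kg.
Tool frame: the origin (TCP) lies at the very end of the fingers, on their centre line; the grasp point (between the pads) lies 19 mm behind it; z points along the fingers, y is the line along which they close (so a half turn about z gives the same grasp; the last joint's range is limited). The gripper opens to 85 mm and grips with 20 to 120 N. Pads are 22 mm wide; open, the fingers measure 114 mm over their backs; the gripper's body (76 mm by 85 mm) begins 54 mm behind the grasp point. The pads swing forward as they close: fully open they stand 13 mm farther back than shut.
Start: joints at [-1.236, 0.383, 0.044, 1.598, -0.018, 1.161, -0.05], TCP at [0.273, 0.59, 0.231] pointing down, gripper open.
Joint ranges: [-2.61, 2.61], [-0.41, 2.15], [-1.48, 1.57], [0, 2.5], [-1.57, 4.71], [0.05, 1.97], [-2.85, 2.85]. Speed limits (rad/s): [2.79, 2.79, 3.14, 3.14, 3.14, 3.14, 3.14].

## Interface

Orientations are given as a rotation vector (axis times angle).
In Python, from rig import r gives the robot as it stands.
- The arm moves only by the tool move_arm, never from a script. Its argument "targets" is a list of rows, each an object of numbers: "jaw": the opening in per cent of the stroke, from 0 (shut) to 100 (fully open); "x", "y", "z": the shift along the world's x, y, z in m; "rx", "ry", "rz": the turn, a rotation vector about the world's x, y, z in rad. A call has 1 to 5 rows; each row is the pose to reach, as a shift and turn from the pose commanded when the call began; what a row does not reach only later rows make up. A row lasts 1/10 s, in which the tool goes at most 50 mm and 8.59 degrees, less where a joint would pass 70% of its speed; a pose out of reach is approached as far as the arm can. A call with a gripper value outside its range is refused whole. The fingers move at their own pace and stop on an object; "grip_force" is the grip in N (left out, the last holds). Time passes only in rows, so rows that repeat a pose let the fingers close. It gives the time, the measured TCP pose, the force, the opening and the grip force at its end, in the units of the state.
- r.get_obs(): the state, without advancing time (a new reading comes with each control period).
- r.capture(name): name is "side" or "top" or "wrist"; returns a dict with "frame" (384x512x3 uint8, red, green, blue), "z_map" (384x512 float32, m along the optical axis (not along the pixel's ray), 0 where there is no reading), "mtx" (3x3 intrinsics, pixels), "rvec" (rotation vector, rad) and "tvec" (3), from world to camera coordinates, as OpenCV has them. Camera axes: x right, y down, z forward; pixel columns grow to the right and rows downward; lengths in m; the calibration is good to about 2 mm. A picture is of the moment at which its call begins.
- r.job_done(): hands the job in; it is judged then, once.
Trained networks look in a picture, given as the dict that the camera call returned (one of the last four; its "shot" number tells which), for a name from the list of things; names that differ only in an ending like _2 or _b are one class to them, and where a whole thing is asked for, a point or a joint stands for the part that bears it (a point fixed in the world has none). Each returns a list of dicts, best first, with "conf" (0 to 1); they miss things now and then, are a little off and sometimes report something else, mostly with a low value. They report only what shows in the picture. A call takes as long as a camera call. They do not tell look-alikes from the thing itself.
- r.recognise(picture, target): "position" ([column, row] in pixels, amid what is visible of it).
The state is a dict: "t": time; "joint_pos": joint angles; "dq": joint speeds; "joint_torque": joint torques, N m; "eef_pos": TCP position; "ee_rot": TCP orientation; "contact_force": force on the tool from outside, world axes, zero at the start; "wrist_torque": the same for the moment, N m; "gripper_width": finger opening in m; "grip_force": force on a finger pad.
Only numpy, scipy, OpenCV 4.12 (cv2) and the standard library are available. Lean on these libraries where they do the work, as an engineer would, in place of code of your own. Each camera call takes 0.05 s, during which the arm holds its last target. There are 200 camera calls.

## Working session

There is one attempt and no reset: what is moved stays moved. The work goes in short steps, Python scripts to look and compute and a tool call to move; the robot and the scene stay as the last step left them, time stands still between calls to the robot, and variables do not carry over. Pictures are saved under pics/ and viewed, at most 14 in all, crops included, and the job is handed in when it is done.

Besides the shell and the picture viewer there is one more tool, called as name([rows], argument=value, ...), one row to a line, values as JSON. move_arm: Moves the arm, as the interface text tells. Its arguments: {"type":"object","properties":{"targets":{"type":"array"},"grip_force":{"type":"number"}},"required":["targets"]}

```bash
mkdir -p pics; ls
cat > h.py <<'E'
import numpy as np, cv2
from rig import r
from scipy.spatial.transform import Rotation as R
def cap(n, save=None):
    p=r.capture(n)
    if save: cv2.imwrite(f'pics/{save}.png', p['frame'][:,:,::-1])
    return p
def w(p,u,v,z=None):
    """pixel -> world, by depth, or on plane z"""
    K=p['mtx'];Rm=R.from_rotvec(np.ravel(p['rvec'])).as_matrix();t=np.ravel(p['tvec'])
    d=np.linalg.inv(K)@np.array([u,v,1.])
    if z is None:
        c=d*p['z_map'][int(round(v)),int(round(u))]; return Rm.T@(c-t)
    o=-Rm.T@t; dw=Rm.T@d; return o+dw*(z-o[2])/dw[2]
def cloud(p):
    K=p['mtx'];Rm=R.from_rotvec(np.ravel(p['rvec'])).as_matrix();t=np.ravel(p['tvec'])
    v,u=np.mgrid[0:384,0:512]; d=np.stack([u,v,np.ones_like(u)],-1)@np.linalg.inv(K).T
    return (d*p['z_map'][...,None]-t)@Rm
def proj(p,X):
    return cv2.projectPoints(np.atleast_2d(X).astype(float),np.ravel(p['rvec']),np.ravel(p['tvec']),p['mtx'],None)[0][:,0]
def st():
    o=r.get_obs(); np.set_printoptions(precision=4,suppress=True)
    print('t',o['t'],'eef',np.array(o['eef_pos']),'rot',np.array(o['ee_rot']),'F',np.array(o['contact_force']),'w',o['gripper_width'],'g',o['grip_force'])
E
python3 - <<'E'
from h import *
st()
for n in('top','side'):
    p=cap(n,n+'0'); np.savez(n+'0',**{k:p[k] for k in('frame','z_map','mtx','rvec','tvec')})
    for k in('slat1','bar','bar_toe','slot','nut','stud_tip','jaw_face','lip','wheel_axis','handle','press','glue','tape','cup','mallet','lantern','square','brushes'):
        for d in r.recognise(p,k)[:4]:
            u,v=d['position']; print(n,k,round(d['conf'],2),np.round([u,v]),w(p,u,v).round(3))
E
```

```text
pics
t 0.0 eef [0.2723 0.5892 0.2298] rot [-0.6745 -3.0679  0.0042] F [-0.6875  0.2503  0.59  ] w 0.0856260665711152 g 0.0
top slat1 0.72 [184. 223.] [0.353 0.011 1.573]
top slat1 0.61 [129. 227.] [0.457 0.395 0.027]
top slat1 0.36 [160. 164.] [0.67  0.304 0.016]
top bar 0.75 [164. 164.] [0.672 0.295 0.006]
top bar 0.26 [123. 178.] [0.624 0.427 0.009]
top bar_toe 0.92 [158. 168.] [0.657 0.311 0.014]
top bar_toe 0.59 [251. 235.] [ 0.441 -0.006  0.023]
top slot 0.97 [157. 164.] [0.673 0.315 0.015]
top nut 0.82 [289. 266.] [ 0.343 -0.132  0.002]
top nut 0.63 [310. 285.] [ 0.284 -0.201  0.007]
top nut 0.56 [253. 230.] [ 0.458 -0.01   0.022]
top nut 0.29 [130. 225.] [0.465 0.393 0.028]
top stud_tip 0.66 [128. 225.] [0.464 0.397 0.023]
top stud_tip 0.65 [295. 187.] [ 0.601 -0.145  0.029]
top jaw_face 0.8 [333. 178.] [ 0.621 -0.26   0.092]
top lip 0.66 [129. 228.] [0.454 0.395 0.021]
top lip 0.57 [331. 177.] [ 0.627 -0.257  0.077]
top wheel_axis 0.76 [293. 187.] [ 0.602 -0.138  0.033]
top press 0.97 [293. 189.] [ 0.593 -0.139  0.031]
top glue 0.76 [257. 136.] [ 0.744 -0.014  0.135]
top tape
[... 1149 characters left out ...]
s 0.71 [327. 230.] [ 0.593 -0.185  0.029]
side handle 0.66 [361. 231.] [ 0.564 -0.3    0.144]
side press 0.59 [328. 228.] [ 0.603 -0.182  0.029]
side glue 0.96 [315. 165.] [ 0.729 -0.029  0.103]
side tape 0.66 [304. 284.] [ 0.419 -0.24   0.002]
side cup 0.67 [196. 214.] [0.373 0.145 0.037]
side mallet 0.75 [358. 361.] [ 0.32  -0.47   0.043]
side mallet 0.56 [285. 146.] [0.793 0.148 0.046]
side mallet 0.36 [315. 167.] [ 0.729 -0.03   0.095]
side lantern 0.71 [409. 223.] [ 0.684 -0.375  0.132]
side lantern 0.47 [308. 267.] [ 0.463 -0.219  0.013]
side lantern 0.33 [361. 228.] [ 0.562 -0.299  0.158]
side square 0.9 [200. 140.] [0.641 0.437 0.011]
side brushes 0.66 [288. 145.] [0.783 0.127 0.068]
```

Run:
```python
import cv2
for n,(x0,y0,x1,y1) in {'top':(100,100,420,310),'side':(130,120,450,370)}.items():
    a=cv2.imread(f'pics/{n}0.png')[y0:y1,x0:x1]; cv2.imwrite(f'pics/{n}0c.png',cv2.resize(a,(800,int(800*(y1-y0)/(x1-x0))) if n=='top' else (760,594),interpolation=cv2.INTER_CUBIC))
```

```text
(no output)
```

View pics/top0c.png

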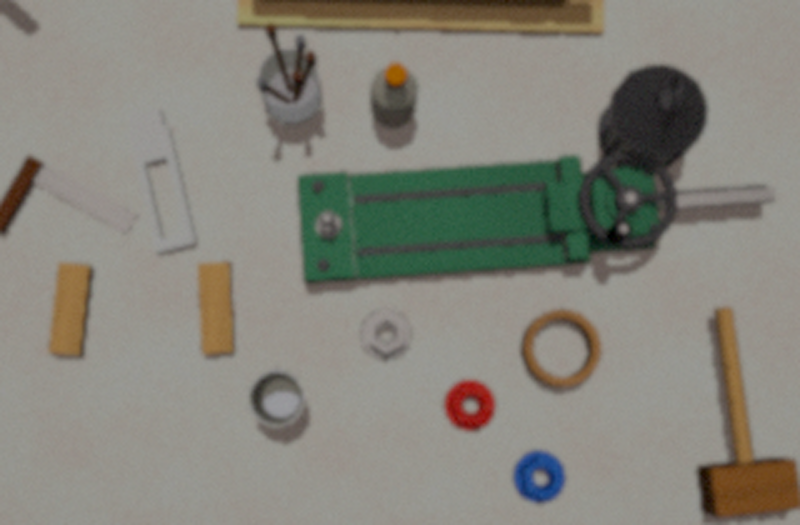

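View pics/side0c.png

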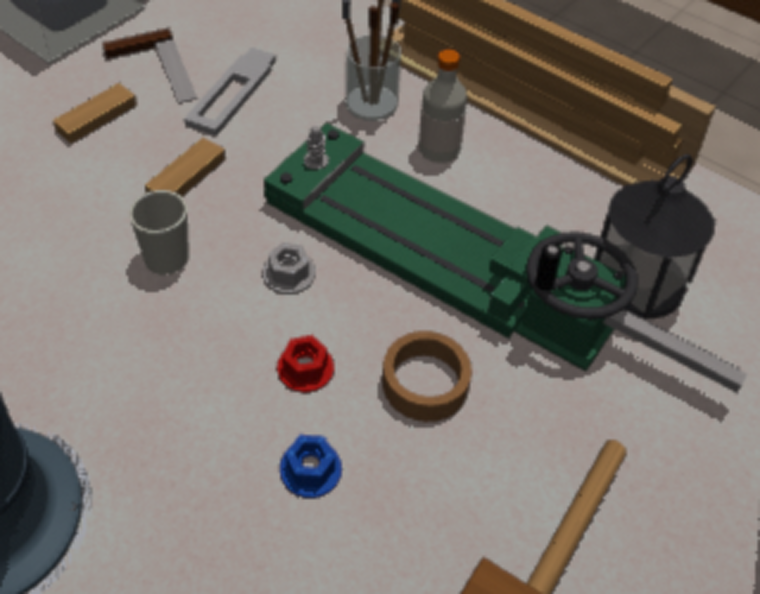

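move_arm([
  {"x": 0.025,"y": -0.035,"z": 0.02,"rz": 0.09},
  {"x": 0.05,"y": -0.07,"z": 0.04,"rz": 0.18},
  {"x": 0.075,"y": -0.105,"z": 0.06,"rz": 0.27},
  {"x": 0.1,"y": -0.14,"z": 0.08,"rz": 0.36},
  {"x": 0.125,"y": -0.175,"z": 0.1,"rz": 0.433},
])

```text
schema error: expected keys jaw, x, y, z, rx, ry, rz
```

move_arm([
  {"x": 0.025,"y": -0.035,"z": 0.015},
  {"x": 0.05,"y": -0.07,"z": 0.03},
  {"x": 0.075,"y": -0.105,"z": 0.04},
  {"x": 0.075,"y": -0.105,"z": 0.04},
  {"x": 0.075,"y": -0.105,"z": 0.04},
])

```text
schema error: expected keys jaw, x, y, z, rx, ry, rz
```

Run:
```python
from h import *
st()
p=cap('wrist','w1'); 
Rm=R.from_rotvec(np.ravel(p['rvec'])).as_matrix(); print('cam',-Rm.T@np.ravel(p['tvec']),Rm)
C=cloud(p); print(p['mtx'])
for v,u in((5,5),(5,506),(378,5),(378,506),(192,256)): print(v,u,C[v,u].round(3))
```

```text
t 1.9 eef [0.2726 0.5901 0.2313] rot [-0.6744 -3.0683 -0.    ] F [-0.464   0.1338 -0.335 ] w 0.08549408438171184 g 0.0
cam [0.2014 0.6237 0.3737] [[ 0.4196  0.9077  0.0002]
 [ 0.8647 -0.3998  0.304 ]
 [ 0.2761 -0.1274 -0.9527]]
[[272.8487   0.     258.7127]
 [  0.     272.8487 190.0465]
 [  0.       0.       1.    ]]
5 5 [-0.025  0.398 -0.   ]
5 506 [ 0.224  0.936 -0.001]
378 5 [0.235 0.538 0.322]
378 506 [0.286 0.652 0.323]
192 256 [0.311 0.569 0.001]
```

View pics/w1.png

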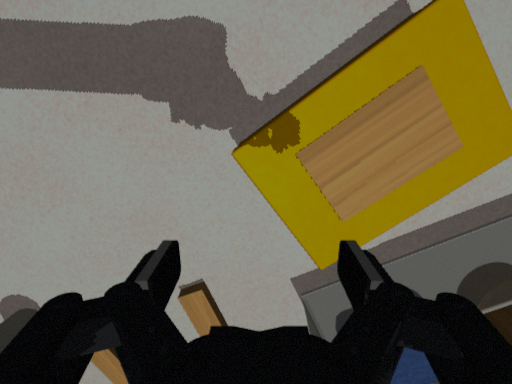

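move_arm([
  {"jaw": 100,"x": 0.025,"y": -0.035,"z": 0.02,"rx": 0,"ry": 0,"rz": 0.09},
  {"jaw": 100,"x": 0.05,"y": -0.07,"z": 0.04,"rx": 0,"ry": 0,"rz": 0.18},
  {"jaw": 100,"x": 0.075,"y": -0.105,"z": 0.06,"rx": 0,"ry": 0,"rz": 0.27},
  {"jaw": 100,"x": 0.1,"y": -0.14,"z": 0.08,"rx": 0,"ry": 0,"rz": 0.36},
  {"jaw": 100,"x": 0.125,"y": -0.175,"z": 0.1,"rx": 0,"ry": 0,"rz": 0.433},
])

```text
t: 2.45
eef_pos: [0.3985, 0.4135, 0.3323]
ee_rot: [-0.006, 3.141, 0.001]
contact_force: [0.2, -0.1, 0.8]
gripper_width: 0.0857
grip_force: 0.0
```

move_arm([
  {"jaw": 100,"x": 0.025,"y": -0.035,"z": 0.015,"rx": 0,"ry": 0,"rz": 0},
  {"jaw": 100,"x": 0.05,"y": -0.07,"z": 0.03,"rx": 0,"ry": 0,"rz": 0},
  {"jaw": 100,"x": 0.075,"y": -0.105,"z": 0.04,"rx": 0,"ry": 0,"rz": 0},
  {"jaw": 100,"x": 0.075,"y": -0.105,"z": 0.04,"rx": 0,"ry": 0,"rz": 0},
  {"jaw": 100,"x": 0.075,"y": -0.105,"z": 0.04,"rx": 0,"ry": 0,"rz": 0},
])

```text
t: 2.95
eef_pos: [0.4737, 0.3086, 0.3719]
ee_rot: [0.006, 3.141, 0.002]
contact_force: [-1.6, 0.4, -0.4]
gripper_width: 0.0852
grip_force: 0.0
```

Run:
```python
from h import *
st()
q=np.load('top0.npz'); C=cloud(q)
hsv=cv2.cvtColor(q['frame'],cv2.COLOR_RGB2HSV)
m=((hsv[...,0]>8)&(hsv[...,0]<28)&(hsv[...,1]>110)&(hsv[...,2]>80)).astype(np.uint8)
n,l,s,c=cv2.connectedComponentsWithStats(m)
for i in range(1,n):
    if s[i,4]>25: 
        P=C[l==i]; print(s[i],c[i].round(),np.median(P,0).round(3))
p=cap('wrist','w2'); np.savez('w2',**{k:p[k] for k in('frame','z_map','mtx','rvec','tvec')})
```

```text
t 2.95 eef [0.4737 0.3086 0.3719] rot [0.006  3.1408 0.0018] F [-1.5555  0.4193 -0.3832] w 0.08524613958130063 g 0.0
[ 199   72  147   11 1095] [269.  77.] [ 0.931 -0.053  0.14 ]
[ 197   83  144   28 1972] [271.  96.] [ 0.898 -0.064  0.09 ]
[254 125   9  10  68] [258. 130.] [ 0.752 -0.018  0.17 ]
[  0 166  11  21  79] [  7. 175.] [0.619 0.789 0.06 ]
[120 206  16  36 425] [128. 224.] [0.469 0.4   0.022]
[180 206  13  36 410] [186. 223.] [0.474 0.209 0.022]
[310 225  29  29 238] [324. 239.] [ 0.432 -0.243  0.036]
[ 384  224   36   83 1051] [399. 281.] [ 0.279 -0.465  0.065]
[   0  238   66   60 2512] [ 36. 264.] [0.334 0.658 0.08 ]
[ 23 299  12   5  37] [ 28. 301.] [0.219 0.682 0.08 ]
```

View pics/w2.png

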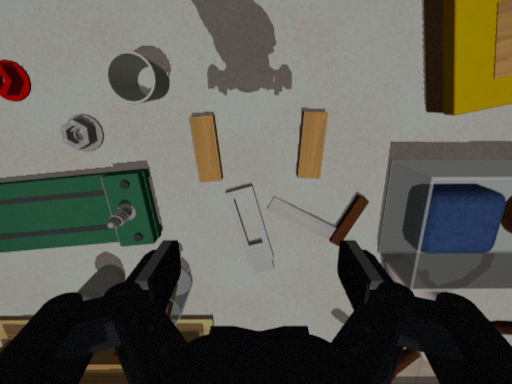

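View pics/top0.png

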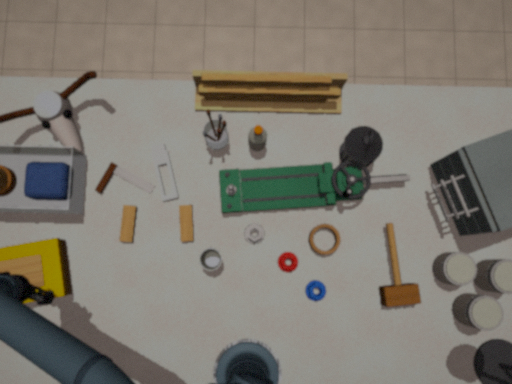

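```bash
cat >> h.py <<'E'
def rect(p,m,z):
    """min-area rect of mask's largest blobs on world plane z: centre, sizes, angle of long side (deg)"""
    n,l,s,c=cv2.connectedComponentsWithStats(m.astype(np.uint8)); out=[]
    for i in range(1,n):
        if s[i,4]<150: continue
        cs,_=cv2.findContours((l==i).astype(np.uint8),cv2.RETR_EXTERNAL,cv2.CHAIN_APPROX_NONE)
        P=np.array([w(p,u,v,z)[:2] for u,v in max(cs,key=len)[:,0]],np.float32)
        b=cv2.boxPoints(cv2.minAreaRect(P*1000)); e=[b[1]-b[0],b[2]-b[1]]; L=[np.hypot(*x) for x in e]; k=int(np.argmax(L))
        a=np.degrees(np.arctan2(e[k][1],e[k][0])); a=(a+90)%180-90
        out.append((b.mean(0).round(1),round(float(max(L)),1),round(float(min(L)),1),round(float(a),1),int(s[i,4]),c[i].round()))
    return out
def hsvm(p,h0,h1,s0,v0): 
    h=cv2.cvtColor(p['frame'],cv2.COLOR_RGB2HSV); return (h[...,0]>=h0)&(h[...,0]<=h1)&(h[...,1]>s0)&(h[...,2]>v0)
E
python3 - <<'E'
from h import *
p=np.load('w2.npz'); C=cloud(p); Z=C[...,2]
print('noise',Z[60:80,180:195].std(),Z[60:80,180:195].mean())
for o in rect(p,hsvm(p,8,28,110,80)&(Z<0.03),.022): print('slat',o)
g=hsvm(p,60,90,80,20)
for o in rect(p,g&(abs(Z-.03)<.006),.03): print('bed',o)
for o in rect(p,g&(abs(Z-.05)<.006),.05): print('fence',o)
v=hsvm(p,0,180,-1,0)
m=(Z>.007)&(Z<.022)&~hsvm(p,8,28,110,80)&~g
for o in rect(p,m,.014): print('bar?',o)
m=(Z>.003)&(Z<.045)&~g; m[:, :50]=0;m[:110]=0;m[160:]=0;m[:,115:]=0
for zz,a in((.032,.028),):
    P=C[m&(Z>a)]; print('nuttop',P.mean(0),P.min(0),P.max(0))
P=C[m&(Z>.003)&(Z<.012)]; print('flange',P.min(0),P.max(0),len(P))
m=(Z>.085)&(Z<.125);m[:, :90]=0;m[:,150:]=0;m[:190]=0;m[245:]=0
P=C[m]; print('stud',P.mean(0),P.min(0),P.max(0),len(P))
E
```

```text
noise 0.029655481184126007 0.001817763864193992
slat (array([468.9, 405.3], dtype=float32), 118.5, 41.1, -3.2, 1505, array([312., 144.]))
slat (array([474.6, 214.5], dtype=float32), 118.5, 41.2, 5.2, 1492, array([206., 148.]))
slat (array([ 873.3, -255.3], dtype=float32), 95.3, 45.5, -45.4, 333, array([ 10., 329.]))
slat (array([882.4, 159. ], dtype=float32), 73.9, 34.1, 89.7, 221, array([193., 328.]))
bed (array([545.2, -15.4], dtype=float32), 298.5, 130.1, 73.7, 1941, array([ 65., 189.]))
bed (array([598.6, -88.7], dtype=float32), 225.7, 60.6, -84.4, 3205, array([ 54., 215.]))
bed (array([652.5, -91. ], dtype=float32), 240.0, 27.4, -84.6, 1460, array([ 58., 240.]))
fence (array([582.1,  72.1], dtype=float32), 137.8, 66.4, 5.5, 1999, array([129., 208.]))
bar? (array([328.4, 594.1], dtype=float32), 177.3, 11.6, 12.1, 616, array([428.,  55.]))
bar? (array([357.1, 106.7], dtype=float32), 50.8, 23.6, -11.4, 153, array([138.,  79.]))
bar? (array([ 358.8, -102.7], dtype=float32), 47.5, 26.2, -1.4, 218, array([15., 81.]))
bar? (array([445.5,   1.6], dtype=float32), 53.2, 31.1, 4.3, 159, array([ 89., 132.]))
bar? (array([545.3, 620.3], dtype=float32), 296.1, 151.1, -47.4, 517, array([406., 192.]))
bar? (array([645.5, 294.6], dtype=float32), 192.0, 54.4, 15.3, 1592, array([251., 233.]))
bar? (array([605.6, 455.9], dtype=float32), 111.5, 98.7, -28.9, 1102, array([336., 223.]))
bar? (array([696.1, 739.2], dtype=float32), 192.0, 7.1, 89.7, 173, array([471., 254.]))
bar? (array([886.2, 159.4], dtype=float32), 85.3, 54.6, 89.7, 320, array([195., 325.]))
nuttop [ 0.44700428 -0.01100444  0.03165843] [ 0.42205513 -0.03547598  0.02800906] [0.47341995 0.01208119 0.03460752]
flange [ 0.41484529 -0.03565042  0.00301882] [0.48017519 0.02189989 0.01186529] 412
stud [0.58204744 0.06981315 0.09821745] [0.57218489 0.05502133 0.08547412] [0.59637202 0.0779455  0.11001016] 187
```

move_arm([
  {"jaw": 65,"x": 0,"y": -0.03,"z": -0.035,"rx": 0,"ry": 0,"rz": 0.03},
  {"jaw": 65,"x": 0,"y": -0.06,"z": -0.07,"rx": 0,"ry": 0,"rz": 0.06},
  {"jaw": 65,"x": 0.001,"y": -0.094,"z": -0.105,"rx": 0,"ry": 0,"rz": 0.094},
  {"jaw": 65,"x": 0.001,"y": -0.094,"z": -0.15,"rx": 0,"ry": 0,"rz": 0.094},
  {"jaw": 65,"x": 0.001,"y": -0.094,"z": -0.195,"rx": 0,"ry": 0,"rz": 0.094},
])

```text
t: 3.5
eef_pos: [0.4727, 0.217, 0.1749]
ee_rot: [-0.15, 3.137, 0.002]
contact_force: [-0.4, 1.0, -0.4]
gripper_width: 0.0552
grip_force: 0.0
```

move_arm([
  {"jaw": 65,"x": 0,"y": 0,"z": -0.045,"rx": 0,"ry": 0,"rz": 0},
  {"jaw": 65,"x": 0,"y": 0,"z": -0.09,"rx": 0,"ry": 0,"rz": 0},
  {"jaw": 65,"x": 0,"y": 0,"z": -0.12,"rx": 0,"ry": 0,"rz": 0},
  {"jaw": 65,"x": 0,"y": 0,"z": -0.13,"rx": 0,"ry": 0,"rz": 0},
  {"jaw": 65,"x": 0,"y": 0,"z": -0.13,"rx": 0,"ry": 0,"rz": 0},
])

```text
t: 4.0
eef_pos: [0.4713, 0.217, 0.0446]
ee_rot: [0.152, -3.134, 0.002]
contact_force: [0.7, -0.4, 0.3]
gripper_width: 0.0554
grip_force: 0.0
```

Run:
```python
from h import *
st()
p=cap('wrist','w3'); C=cloud(p); Z=C[...,2]
for o in rect(p,hsvm(p,8,28,110,80)&(Z<0.03),.022): print('slat',o)
```

```text
t 4.0 eef [0.4713 0.217  0.0446] rot [ 0.1524 -3.1338  0.0022] F [ 0.7219 -0.4225  0.339 ] w 0.05543050112762054 g 0.0
slat (array([476.1, 213.3], dtype=float32), 118.5, 41.3, 5.1, 9848, array([251., 223.]))
slat (array([498.1, 385.8], dtype=float32), 78.4, 28.6, 21.1, 1974, array([497., 289.]))
```

move_arm([
  {"jaw": 65,"x": 0.004,"y": -0.003,"z": -0.02,"rx": 0,"ry": 0,"rz": 0},
  {"jaw": 65,"x": 0.004,"y": -0.003,"z": -0.04,"rx": 0,"ry": 0,"rz": 0},
  {"jaw": 65,"x": 0.004,"y": -0.003,"z": -0.041,"rx": 0,"ry": 0,"rz": 0},
  {"jaw": 20,"x": 0.004,"y": -0.003,"z": -0.041,"rx": 0,"ry": 0,"rz": 0},
  {"jaw": 20,"x": 0.004,"y": -0.003,"z": -0.041,"rx": 0,"ry": 0,"rz": 0},
], grip_force=70)

```text
t: 4.55
eef_pos: [0.4793, 0.2143, 0.0075]
ee_rot: [-0.148, 3.135, 0.003]
contact_force: [0.5, -0.5, 0.0]
gripper_width: 0.0402
grip_force: 72.1
```

move_arm([
  {"jaw": 20,"x": 0,"y": 0,"z": 0,"rx": 0,"ry": 0,"rz": 0},
  {"jaw": 20,"x": 0,"y": 0,"z": 0,"rx": 0,"ry": 0,"rz": 0},
  {"jaw": 20,"x": 0,"y": 0,"z": 0.03,"rx": 0,"ry": 0,"rz": 0},
  {"jaw": 20,"x": 0,"y": 0,"z": 0.07,"rx": 0,"ry": 0,"rz": 0},
  {"jaw": 20,"x": 0,"y": 0,"z": 0.11,"rx": 0,"ry": 0,"rz": 0},
])

```text
t: 5.05
eef_pos: [0.4768, 0.2127, 0.1162]
ee_rot: [0.148, -3.137, 0.001]
contact_force: [0.8, 0.6, -1.5]
gripper_width: 0.0404
grip_force: 72.2
```

move_arm([
  {"jaw": 20,"x": 0.02,"y": -0.038,"z": 0.015,"rx": 0,"ry": 0,"rz": 0},
  {"jaw": 20,"x": 0.04,"y": -0.076,"z": 0.03,"rx": 0,"ry": 0,"rz": 0},
  {"jaw": 20,"x": 0.06,"y": -0.114,"z": 0.045,"rx": 0,"ry": 0,"rz": 0},
  {"jaw": 20,"x": 0.08,"y": -0.152,"z": 0.05,"rx": 0,"ry": 0,"rz": 0},
  {"jaw": 20,"x": 0.1,"y": -0.19,"z": 0.055,"rx": 0,"ry": 0,"rz": 0},
])

```text
t: 5.55
eef_pos: [0.5784, 0.0217, 0.1715]
ee_rot: [-0.148, 3.136, 0.001]
contact_force: [0.2, 0.6, -1.3]
gripper_width: 0.0402
grip_force: 72.3
```

move_arm([
  {"jaw": 20,"x": 0.014,"y": -0.033,"z": 0,"rx": 0,"ry": 0,"rz": 0},
  {"jaw": 20,"x": 0.014,"y": -0.033,"z": 0,"rx": 0,"ry": 0,"rz": 0},
  {"jaw": 20,"x": 0.014,"y": -0.033,"z": 0,"rx": 0,"ry": 0,"rz": 0},
])

```text
t: 5.85
eef_pos: [0.5914, -0.0114, 0.1703]
ee_rot: [0.143, -3.138, -0.0]
contact_force: [0.6, 0.5, -0.1]
gripper_width: 0.0401
grip_force: 72.2
```

Run:
```python
from h import *
st()
p=cap('wrist','w4'); C=cloud(p); Z=C[...,2]; np.savez('w4',**{k:p[k] for k in('frame','z_map','mtx','rvec','tvec')})
g=hsvm(p,60,90,80,20)
for o in rect(p,g&(abs(Z-.05)<.006),.05): print('fence',o)
for o in rect(p,g&(abs(Z-.03)<.006),.03): print('bed',o)
for o in rect(p,hsvm(p,8,28,110,80)&(abs(Z-.187)<.02),.187): print('slat',o)
```

```text
t 5.85 eef [ 0.5914 -0.0114  0.1703] rot [ 0.1428 -3.138  -0.    ] F [ 0.5955  0.4622 -0.0922] w 0.040072030603998575 g 72.24062919616699
fence (array([583.3,  69.3], dtype=float32), 137.5, 64.5, 5.4, 6468, array([339., 173.]))
fence (array([ 564.1, -246.2], dtype=float32), 36.6, 16.5, 5.2, 190, array([ 14., 133.]))
bed (array([ 547.2, -120. ], dtype=float32), 306.9, 29.8, -84.8, 7361, array([158., 126.]))
bed (array([ 604.6, -146.6], dtype=float32), 181.1, 59.1, -84.8, 8941, array([131., 179.]))
bed (array([ 657.2, -141.7], dtype=float32), 181.0, 27.3, -84.8, 3416, array([137., 225.]))
slat (array([583.2, -10.9], dtype=float32), 110.0, 41.1, 5.1, 14932, array([259., 229.]))
```

View pics/w4.png

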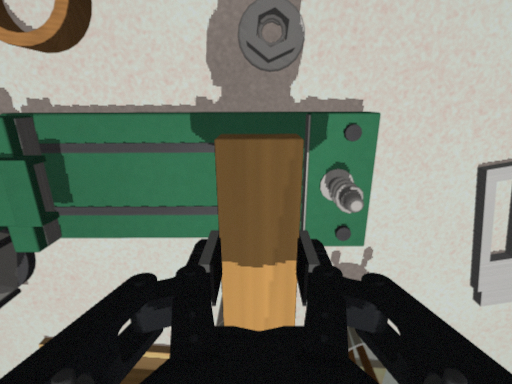

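move_arm([
  {"jaw": 20,"x": 0.002,"y": -0.003,"z": -0.04,"rx": 0,"ry": 0,"rz": 0},
  {"jaw": 20,"x": 0.002,"y": -0.003,"z": -0.08,"rx": 0,"ry": 0,"rz": 0},
  {"jaw": 20,"x": 0.002,"y": -0.003,"z": -0.115,"rx": 0,"ry": 0,"rz": 0},
  {"jaw": 20,"x": 0.002,"y": -0.003,"z": -0.13,"rx": 0,"ry": 0,"rz": 0},
  {"jaw": 20,"x": 0.002,"y": -0.003,"z": -0.133,"rx": 0,"ry": 0,"rz": 0},
])

```text
t: 6.4
eef_pos: [0.5925, -0.0106, 0.0363]
ee_rot: [0.152, -3.135, -0.002]
contact_force: [0.7, -0.1, 0.1]
gripper_width: 0.0403
grip_force: 75.0
```

move_arm([
  {"jaw": 20,"x": 0,"y": 0,"z": 0,"rx": 0,"ry": 0,"rz": 0},
  {"jaw": 62,"x": 0,"y": 0,"z": -0.001,"rx": 0,"ry": 0,"rz": 0},
  {"jaw": 62,"x": 0,"y": 0,"z": -0.001,"rx": 0,"ry": 0,"rz": 0},
  {"jaw": 62,"x": 0,"y": 0,"z": 0.03,"rx": 0,"ry": 0,"rz": 0},
  {"jaw": 62,"x": 0,"y": 0,"z": 0.08,"rx": 0,"ry": 0,"rz": 0},
])

```text
t: 6.9
eef_pos: [0.5903, -0.0127, 0.1152]
ee_rot: [0.148, -3.13, 0.001]
contact_force: [0.9, 1.3, -0.1]
gripper_width: 0.0529
grip_force: 0.0
```

move_arm([
  {"jaw": 65,"x": 0,"y": 0,"z": 0.045,"rx": 0,"ry": 0,"rz": 0},
  {"jaw": 65,"x": -0.013,"y": 0.04,"z": 0.06,"rx": 0,"ry": 0,"rz": -0.04},
  {"jaw": 65,"x": -0.026,"y": 0.085,"z": 0.06,"rx": 0,"ry": 0,"rz": -0.08},
  {"jaw": 65,"x": -0.039,"y": 0.13,"z": 0.06,"rx": 0,"ry": 0,"rz": -0.12},
  {"jaw": 65,"x": -0.052,"y": 0.175,"z": 0.06,"rx": 0,"ry": 0,"rz": -0.15},
])

```text
t: 7.4
eef_pos: [0.5416, 0.1637, 0.1788]
ee_rot: [0.091, 3.138, 0.002]
contact_force: [0.6, 0.8, 0.9]
gripper_width: 0.0557
grip_force: 0.0
```

move_arm([
  {"jaw": 65,"x": -0.013,"y": 0.045,"z": 0,"rx": 0,"ry": 0,"rz": 0},
  {"jaw": 65,"x": -0.026,"y": 0.09,"z": 0,"rx": 0,"ry": 0,"rz": 0},
  {"jaw": 65,"x": -0.039,"y": 0.135,"z": 0,"rx": 0,"ry": 0,"rz": 0},
  {"jaw": 65,"x": -0.052,"y": 0.18,"z": 0,"rx": 0,"ry": 0,"rz": 0},
  {"jaw": 65,"x": -0.068,"y": 0.224,"z": 0,"rx": 0,"ry": 0,"rz": 0},
])

```text
t: 7.9
eef_pos: [0.4736, 0.388, 0.1785]
ee_rot: [0.089, 3.138, 0.002]
contact_force: [-0.0, -0.6, -0.6]
gripper_width: 0.0554
grip_force: 0.0
```

move_arm([
  {"jaw": 65,"x": 0,"y": 0.019,"z": -0.04,"rx": 0,"ry": 0,"rz": 0},
  {"jaw": 65,"x": 0,"y": 0.019,"z": -0.085,"rx": 0,"ry": 0,"rz": 0},
  {"jaw": 65,"x": 0,"y": 0.019,"z": -0.12,"rx": 0,"ry": 0,"rz": 0},
  {"jaw": 65,"x": 0,"y": 0.019,"z": -0.125,"rx": 0,"ry": 0,"rz": 0},
  {"jaw": 65,"x": 0,"y": 0.019,"z": -0.125,"rx": 0,"ry": 0,"rz": 0},
])

```text
t: 8.4
eef_pos: [0.4734, 0.4044, 0.0519]
ee_rot: [-0.088, -3.139, 0.002]
contact_force: [0.7, 0.2, 0.1]
gripper_width: 0.0554
grip_force: 0.0
```

Run:
```python
from h import *
st()
p=cap('wrist','w5'); C=cloud(p); Z=C[...,2]
for o in rect(p,hsvm(p,8,28,110,80)&(Z<0.03),.022): print('slat',o)
```

```text
t 8.4 eef [0.4734 0.4044 0.0519] rot [-0.0883 -3.1393  0.0023] F [0.6637 0.2412 0.138 ] w 0.05537613556910837 g 0.0
slat (array([470.6, 405.7], dtype=float32), 118.1, 41.1, -3.3, 7314, array([263., 220.]))
```

move_arm([
  {"jaw": 65,"x": -0.002,"y": 0.001,"z": -0.03,"rx": 0,"ry": 0,"rz": 0},
  {"jaw": 65,"x": -0.002,"y": 0.001,"z": -0.046,"rx": 0,"ry": 0,"rz": 0},
  {"jaw": 65,"x": -0.002,"y": 0.001,"z": -0.047,"rx": 0,"ry": 0,"rz": 0},
  {"jaw": 20,"x": -0.002,"y": 0.001,"z": -0.047,"rx": 0,"ry": 0,"rz": 0},
  {"jaw": 20,"x": -0.002,"y": 0.001,"z": -0.047,"rx": 0,"ry": 0,"rz": 0},
], grip_force=70)

```text
t: 8.95
eef_pos: [0.473, 0.4069, 0.0071]
ee_rot: [0.088, 3.138, 0.003]
contact_force: [-0.6, -0.3, 0.0]
gripper_width: 0.0403
grip_force: 72.3
```

move_arm([
  {"jaw": 20,"x": 0,"y": 0,"z": 0,"rx": 0,"ry": 0,"rz": 0},
  {"jaw": 20,"x": 0,"y": 0,"z": 0,"rx": 0,"ry": 0,"rz": 0},
  {"jaw": 20,"x": 0,"y": 0,"z": 0.04,"rx": 0,"ry": 0,"rz": 0.05},
  {"jaw": 20,"x": 0,"y": 0,"z": 0.085,"rx": 0,"ry": 0,"rz": 0.1},
  {"jaw": 20,"x": 0,"y": 0,"z": 0.13,"rx": 0,"ry": 0,"rz": 0.15},
])

```text
t: 9.45
eef_pos: [0.471, 0.4055, 0.1361]
ee_rot: [0.151, -3.137, 0.002]
contact_force: [0.5, -0.0, -0.3]
gripper_width: 0.0405
grip_force: 72.4
```

move_arm([
  {"jaw": 20,"x": 0.011,"y": -0.044,"z": 0.015,"rx": 0,"ry": 0,"rz": 0},
  {"jaw": 20,"x": 0.022,"y": -0.088,"z": 0.03,"rx": 0,"ry": 0,"rz": 0},
  {"jaw": 20,"x": 0.033,"y": -0.132,"z": 0.04,"rx": 0,"ry": 0,"rz": 0},
  {"jaw": 20,"x": 0.044,"y": -0.176,"z": 0.04,"rx": 0,"ry": 0,"rz": 0},
  {"jaw": 20,"x": 0.055,"y": -0.22,"z": 0.04,"rx": 0,"ry": 0,"rz": 0},
])

```text
t: 9.95
eef_pos: [0.527, 0.1844, 0.1762]
ee_rot: [-0.148, 3.137, 0.001]
contact_force: [0.8, 0.6, -1.0]
gripper_width: 0.0402
grip_force: 72.5
```

move_arm([
  {"jaw": 20,"x": 0.011,"y": -0.044,"z": 0,"rx": 0,"ry": 0,"rz": 0},
  {"jaw": 20,"x": 0.022,"y": -0.088,"z": 0,"rx": 0,"ry": 0,"rz": 0},
  {"jaw": 20,"x": 0.033,"y": -0.132,"z": 0,"rx": 0,"ry": 0,"rz": 0},
  {"jaw": 20,"x": 0.044,"y": -0.176,"z": 0,"rx": 0,"ry": 0,"rz": 0},
  {"jaw": 20,"x": 0.055,"y": -0.22,"z": 0,"rx": 0,"ry": 0,"rz": 0},
])

```text
t: 10.45
eef_pos: [0.5816, -0.0356, 0.1754]
ee_rot: [-0.148, 3.138, 0.001]
contact_force: [1.0, -0.0, -1.0]
gripper_width: 0.0405
grip_force: 72.5
```

move_arm([
  {"jaw": 20,"x": 0.01,"y": -0.03,"z": 0,"rx": 0,"ry": 0,"rz": 0},
  {"jaw": 20,"x": 0.018,"y": -0.052,"z": 0,"rx": 0,"ry": 0,"rz": 0},
  {"jaw": 20,"x": 0.018,"y": -0.052,"z": -0.04,"rx": 0,"ry": 0,"rz": 0},
  {"jaw": 20,"x": 0.018,"y": -0.052,"z": -0.08,"rx": 0,"ry": 0,"rz": 0},
  {"jaw": 20,"x": 0.018,"y": -0.052,"z": -0.08,"rx": 0,"ry": 0,"rz": 0},
])

```text
t: 10.95
eef_pos: [0.5936, -0.0851, 0.0893]
ee_rot: [0.147, -3.125, -0.002]
contact_force: [-1.3, 0.0, -2.1]
gripper_width: 0.0402
grip_force: 72.4
```

Run:
```python
from h import *
st()
p=cap('wrist','w6'); C=cloud(p); Z=C[...,2]; np.savez('w6',**{k:p[k] for k in('frame','z_map','mtx','rvec','tvec')})
h=r.get_obs()['eef_pos'][2]-.0055+.022
m=hsvm(p,8,28,110,80)
for o in rect(p,m&(Z<.06),.052): print('slat1',o)
for o in rect(p,m&(abs(Z-h)<.02),h): print('slat2',o)
g=hsvm(p,60,90,80,20)
for o in rect(p,g&(abs(Z-.05)<.006),.05): print('fence',o)
for o in rect(p,g&(abs(Z-.03)<.006),.03): print('bed',o)
```

```text
t 10.95 eef [ 0.5936 -0.0851  0.0893] rot [ 0.147  -3.1245 -0.0024] F [-1.3447  0.0132 -2.0567] w 0.04015368184479844 g 72.4165678024292
slat1 (array([ 478.4, -217.9], dtype=float32), 54.9, 15.2, -84.6, 1812, array([43., 14.]))
slat1 (array([584.5, -11.9], dtype=float32), 106.8, 42.0, 5.6, 7805, array([362., 205.]))
slat2 (array([584.3, -85. ], dtype=float32), 107.5, 40.3, 5.4, 14919, array([259., 230.]))
fence (array([583.3,  67.9], dtype=float32), 140.5, 64.9, 7.2, 10603, array([463., 212.]))
fence (array([ 563.5, -250.2], dtype=float32), 38.2, 19.2, -5.2, 299, array([ 23., 152.]))
bed (array([597., -88.], dtype=float32), 364.5, 135.4, -84.6, 12815, array([233., 152.]))
bed (array([ 607.9, -176.8], dtype=float32), 121.3, 59.9, -84.7, 10334, array([139., 212.]))
bed (array([592.5, -41.2], dtype=float32), 54.5, 18.9, 5.4, 1377, array([313., 207.]))
bed (array([ 663.4, -185.3], dtype=float32), 94.0, 26.6, -84.7, 2140, array([125., 271.]))
```

View pics/w6.png

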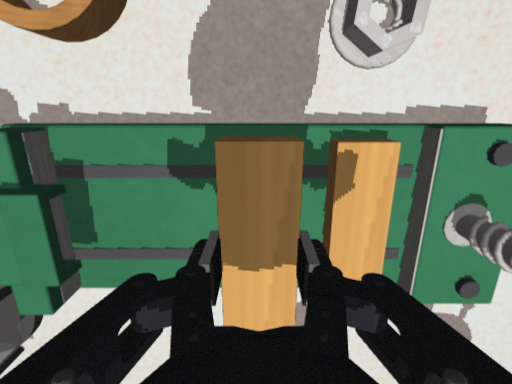

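move_arm([
  {"jaw": 20,"x": 0.006,"y": -0.003,"z": -0.02,"rx": 0,"ry": 0,"rz": 0},
  {"jaw": 20,"x": 0.006,"y": -0.003,"z": -0.04,"rx": 0,"ry": 0,"rz": 0},
  {"jaw": 20,"x": 0.006,"y": -0.003,"z": -0.05,"rx": 0,"ry": 0,"rz": 0},
  {"jaw": 20,"x": 0.006,"y": -0.003,"z": -0.052,"rx": 0,"ry": 0,"rz": 0},
  {"jaw": 20,"x": 0.006,"y": -0.003,"z": -0.052,"rx": 0,"ry": 0,"rz": 0},
])

```text
t: 11.5
eef_pos: [0.6064, -0.0888, 0.0445]
ee_rot: [-0.148, 3.137, -0.0]
contact_force: [-0.1, 0.3, -0.6]
gripper_width: 0.04
grip_force: 72.4
```

move_arm([
  {"jaw": 62,"x": 0,"y": 0,"z": 0,"rx": 0,"ry": 0,"rz": 0},
  {"jaw": 62,"x": 0,"y": 0,"z": 0,"rx": 0,"ry": 0,"rz": 0},
  {"jaw": 62,"x": 0,"y": 0,"z": 0.03,"rx": 0,"ry": 0,"rz": 0},
  {"jaw": 62,"x": 0,"y": 0,"z": 0.075,"rx": 0,"ry": 0,"rz": 0},
  {"jaw": 62,"x": 0,"y": 0,"z": 0.12,"rx": 0,"ry": 0,"rz": 0},
])

```text
t: 12.0
eef_pos: [0.6051, -0.0889, 0.1646]
ee_rot: [0.148, -3.137, 0.0]
contact_force: [1.0, -0.6, -0.3]
gripper_width: 0.0527
grip_force: 0.0
```

move_arm([
  {"jaw": 62,"x": 0,"y": -0.01,"z": 0.045,"rx": 0,"ry": 0,"rz": 0},
  {"jaw": 62,"x": -0.005,"y": -0.05,"z": 0.07,"rx": 0,"ry": 0,"rz": 0},
  {"jaw": 62,"x": -0.01,"y": -0.095,"z": 0.09,"rx": 0,"ry": 0,"rz": 0},
  {"jaw": 62,"x": -0.015,"y": -0.14,"z": 0.1,"rx": 0,"ry": 0,"rz": 0},
  {"jaw": 62,"x": -0.015,"y": -0.14,"z": 0.1,"rx": 0,"ry": 0,"rz": 0},
])

```text
t: 12.5
eef_pos: [0.5883, -0.2408, 0.2677]
ee_rot: [-0.125, 3.134, -0.014]
contact_force: [-0.5, -1.4, 0.1]
gripper_width: 0.053
grip_force: 0.0
```

Run:
```python
from h import *
st()
p=cap('wrist','w7'); C=cloud(p); Z=C[...,2]; np.savez('w7',**{k:p[k] for k in('frame','z_map','mtx','rvec','tvec')})
m=hsvm(p,8,28,110,80)
for o in rect(p,m&(Z<.06),.052): print('slat',o)
for k in('handle','wheel_axis'):
    for d in r.recognise(p,k)[:2]: print(k,d,w(p,*d['position']))
h=cv2.cvtColor(p['frame'],cv2.COLOR_RGB2HSV)
P=C[(Z>.135)&(Z<.165)]; print('handle',len(P),P.mean(0),P.min(0),P.max(0))
```

```text
t 12.5 eef [ 0.5883 -0.2408  0.2677] rot [-0.1251  3.1342 -0.0137] F [-0.4567 -1.3925  0.1468] w 0.052951586453390286 g 0.0
slat (array([ 453.4, -443.2], dtype=float32), 75.9, 22.0, 6.9, 1345, array([96., 35.]))
slat (array([ 441.4, -239. ], dtype=float32), 91.5, 82.5, -85.6, 1741, array([271.,  41.]))
slat (array([590.9, -10.7], dtype=float32), 118.2, 42.6, 5.4, 2683, array([429., 176.]))
slat (array([603.6, -87.9], dtype=float32), 118.2, 42.6, 5.5, 2612, array([371., 181.]))
slat (array([ 849.7, -210.6], dtype=float32), 156.5, 27.7, -88.9, 928, array([264., 321.]))
handle {'position': [208.9, 164.7], 'conf': 0.87} [ 0.5697 -0.2893  0.1587]
wheel_axis {'position': [298.4, 180.0], 'conf': 0.6} [ 0.6129 -0.1822  0.0288]
wheel_axis {'position': [245.5, 185.4], 'conf': 0.38} [ 0.6069 -0.2558  0.095 ]
handle 1574 [ 0.6581 -0.3309  0.1473] [ 0.5618 -0.3915  0.135 ] [0.7708 0.0937 0.1602]
```

View pics/w7.png

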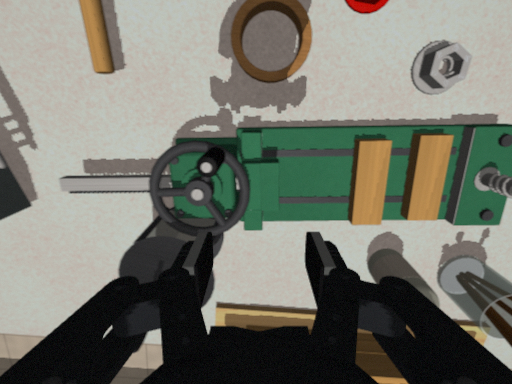

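move_arm([
  {"jaw": 62,"x": 0.005,"y": 0.045,"z": 0,"rx": 0,"ry": 0,"rz": 0},
  {"jaw": 62,"x": 0.01,"y": 0.09,"z": -0.02,"rx": 0,"ry": 0,"rz": 0},
  {"jaw": 62,"x": 0.015,"y": 0.13,"z": -0.045,"rx": 0,"ry": 0,"rz": 0},
  {"jaw": 62,"x": 0.015,"y": 0.153,"z": -0.085,"rx": 0,"ry": 0,"rz": 0},
  {"jaw": 62,"x": 0.015,"y": 0.153,"z": -0.13,"rx": 0,"ry": 0,"rz": 0},
])

```text
t: 13.15
eef_pos: [0.6075, -0.0651, 0.1327]
ee_rot: [-0.169, 3.134, 0.009]
contact_force: [0.8, 0.4, -0.9]
gripper_width: 0.0528
grip_force: 0.0
```

move_arm([
  {"jaw": 62,"x": 0,"y": 0,"z": -0.04,"rx": 0,"ry": 0,"rz": 0},
  {"jaw": 62,"x": 0,"y": 0,"z": -0.05,"rx": 0,"ry": 0,"rz": 0},
  {"jaw": 62,"x": 0,"y": 0,"z": -0.05,"rx": 0,"ry": 0,"rz": 0},
  {"jaw": 62,"x": 0,"y": 0,"z": -0.05,"rx": 0,"ry": 0,"rz": 0},
])

```text
t: 13.55
eef_pos: [0.6072, -0.0755, 0.085]
ee_rot: [-0.149, 3.135, -0.0]
contact_force: [0.3, -0.6, 0.3]
gripper_width: 0.053
grip_force: 0.0
```

Run:
```python
from h import *
st()
```

```text
t 13.55 eef [ 0.6072 -0.0755  0.085 ] rot [-0.1489  3.1352 -0.0001] F [ 0.3323 -0.6399  0.2816] w 0.05300061014093234 g 0.0
```

move_arm([
  {"jaw": 62,"x": 0,"y": -0.0125,"z": 0,"rx": 0,"ry": 0,"rz": 0},
  {"jaw": 62,"x": 0,"y": -0.0125,"z": -0.03,"rx": 0,"ry": 0,"rz": 0},
  {"jaw": 62,"x": 0,"y": -0.0125,"z": -0.048,"rx": 0,"ry": 0,"rz": 0},
  {"jaw": 62,"x": 0,"y": -0.0125,"z": -0.048,"rx": 0,"ry": 0,"rz": 0},
  {"jaw": 20,"x": 0,"y": -0.0125,"z": -0.048,"rx": 0,"ry": 0,"rz": 0},
])

```text
t: 14.05
eef_pos: [0.6066, -0.0897, 0.0371]
ee_rot: [-0.146, 3.136, -0.001]
contact_force: [-7.9, 0.6, 7.8]
gripper_width: 0.0403
grip_force: 65.6
```

move_arm([
  {"jaw": 20,"x": 0,"y": 0,"z": 0,"rx": 0,"ry": 0,"rz": 0},
  {"jaw": 20,"x": 0,"y": 0,"z": 0,"rx": 0,"ry": 0,"rz": 0},
  {"jaw": 20,"x": -0.003,"y": 0,"z": 0.003,"rx": 0,"ry": 0,"rz": 0},
  {"jaw": 20,"x": -0.0055,"y": 0,"z": 0.003,"rx": 0,"ry": 0,"rz": 0},
  {"jaw": 20,"x": -0.0055,"y": 0,"z": 0.003,"rx": 0,"ry": 0,"rz": 0},
])

```text
t: 14.55
eef_pos: [0.5994, -0.0883, 0.0384]
ee_rot: [0.148, -3.138, -0.0]
contact_force: [-0.4, 0.1, -0.4]
gripper_width: 0.0404
grip_force: 72.3
```

move_arm([
  {"jaw": 20,"x": 0,"y": 0,"z": -0.003,"rx": 0,"ry": 0,"rz": 0},
  {"jaw": 20,"x": 0,"y": 0,"z": -0.003,"rx": 0,"ry": 0,"rz": 0},
  {"jaw": 20,"x": 0,"y": 0,"z": -0.003,"rx": 0,"ry": 0,"rz": 0},
  {"jaw": 62,"x": 0,"y": 0,"z": -0.003,"rx": 0,"ry": 0,"rz": 0},
  {"jaw": 62,"x": 0,"y": 0,"z": -0.003,"rx": 0,"ry": 0,"rz": 0},
])

```text
t: 15.05
eef_pos: [0.6002, -0.0883, 0.0352]
ee_rot: [-0.148, 3.138, -0.0]
contact_force: [-0.2, 0.4, -1.0]
gripper_width: 0.0525
grip_force: 0.0
```

move_arm([
  {"jaw": 62,"x": 0,"y": 0,"z": 0.03,"rx": 0,"ry": 0,"rz": 0},
  {"jaw": 62,"x": 0,"y": 0,"z": 0.075,"rx": 0,"ry": 0,"rz": 0},
  {"jaw": 62,"x": 0,"y": 0,"z": 0.12,"rx": 0,"ry": 0,"rz": 0},
  {"jaw": 62,"x": 0,"y": -0.01,"z": 0.165,"rx": 0,"ry": 0,"rz": 0},
  {"jaw": 62,"x": -0.005,"y": -0.05,"z": 0.19,"rx": 0,"ry": 0,"rz": 0},
])

```text
t: 15.55
eef_pos: [0.599, -0.1321, 0.2291]
ee_rot: [-0.165, 3.13, 0.005]
contact_force: [1.8, -0.3, -0.2]
gripper_width: 0.0529
grip_force: 0.0
```

move_arm([
  {"jaw": 62,"x": -0.003,"y": -0.045,"z": 0.01,"rx": 0,"ry": 0,"rz": 0},
  {"jaw": 62,"x": -0.006,"y": -0.09,"z": 0.02,"rx": 0,"ry": 0,"rz": 0},
  {"jaw": 62,"x": -0.01,"y": -0.13,"z": 0.02,"rx": 0,"ry": 0,"rz": 0},
  {"jaw": 62,"x": -0.01,"y": -0.14,"z": 0.02,"rx": 0,"ry": 0,"rz": 0},
  {"jaw": 62,"x": -0.01,"y": -0.14,"z": 0.02,"rx": 0,"ry": 0,"rz": 0},
])

```text
t: 16.05
eef_pos: [0.5837, -0.2816, 0.2448]
ee_rot: [0.139, -3.137, 0.002]
contact_force: [0.3, 0.5, 0.3]
gripper_width: 0.0528
grip_force: 0.0
```

move_arm([
  {"jaw": 62,"x": 0,"y": 0,"z": 0,"rx": 0,"ry": 0,"rz": 0},
  {"jaw": 62,"x": 0,"y": 0,"z": 0,"rx": 0,"ry": 0,"rz": 0},
  {"jaw": 62,"x": 0,"y": 0,"z": 0,"rx": 0,"ry": 0,"rz": 0},
])

```text
t: 16.35
eef_pos: [0.586, -0.2756, 0.2448]
ee_rot: [0.154, -3.138, -0.002]
contact_force: [0.3, 0.5, -0.7]
gripper_width: 0.053
grip_force: 0.0
```

Run:
```python
from h import *
st()
p=cap('wrist','w8'); C=cloud(p); Z=C[...,2]; np.savez('w8',**{k:p[k] for k in('frame','z_map','mtx','rvec','tvec')})
O=np.array([.5858,.0378])*1000; X=np.array([.9956,.0941]);Y=np.array([-.0941,.9956])
m=hsvm(p,8,28,110,80)
for o in rect(p,m&(Z<.06),.052): 
    if o[1]<125 and o[0][0]>550: print('slat',o,(o[0]-O)@X,(o[0]-O)@Y)
for k in('handle','wheel_axis'):
    for d in r.recognise(p,k)[:2]: print(k,d,w(p,*d['position']))
mm=(Z>.152)&(Z<.165); n,l,s,c=cv2.connectedComponentsWithStats(mm.astype(np.uint8))
for i in range(1,n):
    if s[i,4]>30: P=C[l==i]; print('handletop?',s[i],P.mean(0),P.min(0),P.max(0))
# rim ring: circle fit of dark pts at rim height
mm=(Z>.091)&(Z<.103); q=C[mm]; q=q[(np.hypot(q[:,0]-.605,q[:,1]+.31)<.09)]; print('rim',len(q),q.min(0),q.max(0))
b=cv2.minEnclosingCircle(q[:,:2].astype(np.float32)); print(b)
```

```text
t 16.35 eef [ 0.586  -0.2756  0.2448] rot [ 0.1543 -3.1375 -0.0022] F [ 0.2731  0.4716 -0.6625] w 0.05303865399509274 g 0.0
slat (array([598.2, -88.1], dtype=float32), 119.2, 41.9, 5.3, 2812, array([401., 188.])) 0.4982622969055637 -126.5128796295166
slat (array([591.3, -11.6], dtype=float32), 118.1, 41.9, 5.6, 2805, array([461., 188.])) 0.8272478107834322 -49.700189231109626
slat (array([840.2, -76.5], dtype=float32), 40.0, 33.7, -84.5, 272, array([366., 340.])) 242.52502215332038 -137.73612114868166
handle {'position': [239.0, 175.6], 'conf': 0.59} [ 0.5693 -0.2932  0.1582]
handle {'position': [398.4, 185.5], 'conf': 0.18} [ 0.5907 -0.0939  0.0527]
wheel_axis {'position': [303.2, 184.9], 'conf': 0.55} [ 0.5949 -0.2204  0.0773]
handletop? [227 166  25  24 457] [ 0.5715 -0.2932  0.157 ] [ 0.5618 -0.3038  0.1523] [ 0.5824 -0.2826  0.1607]
handletop? [201 304   6  18  53] [ 0.722  -0.3195  0.1536] [ 0.7123 -0.322   0.1521] [ 0.7334 -0.3165  0.1556]
rim 4046 [ 0.5583 -0.3752  0.091 ] [ 0.6941 -0.2521  0.103 ]
((0.6267071962356567, -0.3123921751976013), 0.06853809207677841)
```

Run:
```python
from h import *
for n in('w7','w8','top0','side0'):
    C=cloud(np.load(n+'.npz')).reshape(-1,3)
    q=C[(C[:,0]>.6)&(C[:,0]<.85)&(C[:,1]>-.5)&(C[:,1]<-.2)]
    for a,b in((.005,.02),(.03,.07),(.105,.14),(.14,.17),(.17,.20),(.2,.23),(.23,.27)):
        s=q[(q[:,2]>a)&(q[:,2]<b)&(np.hypot(q[:,0]-.6195,q[:,1]+.313)>.068)]
        if len(s)>15: print(n,a,b,len(s),np.percentile(s,[1,50,99],axis=0)[:, :2].round(3).tolist(), 'mindist axis',np.percentile(np.hypot(s[:,0]-.6195,s[:,1]+.313),2).round(3))
```

```text
w7 0.005 0.02 216 [[0.68, -0.378], [0.731, -0.302], [0.761, -0.292]] mindist axis 0.073
w7 0.03 0.07 2359 [[0.608, -0.498], [0.639, -0.409], [0.692, -0.201]] mindist axis 0.072
w7 0.105 0.14 1213 [[0.672, -0.404], [0.688, -0.368], [0.756, -0.288]] mindist axis 0.069
w7 0.14 0.17 739 [[0.687, -0.382], [0.697, -0.355], [0.71, -0.332]] mindist axis 0.074
w7 0.2 0.23 17 [[0.742, -0.348], [0.748, -0.347], [0.751, -0.346]] mindist axis 0.127
w8 0.005 0.02 124 [[0.678, -0.375], [0.726, -0.3], [0.755, -0.292]] mindist axis 0.072
w8 0.03 0.07 2579 [[0.612, -0.498], [0.638, -0.415], [0.692, -0.201]] mindist axis 0.072
w8 0.105 0.14 1912 [[0.673, -0.398], [0.698, -0.31], [0.761, -0.289]] mindist axis 0.07
w8 0.14 0.17 520 [[0.699, -0.322], [0.721, -0.315], [0.752, -0.306]] mindist axis 0.081
w8 0.17 0.2 53 [[0.724, -0.361], [0.731, -0.358], [0.751, -0.35]] mindist axis 0.113
w8 0.2 0.23 122 [[0.707, -0.349], [0.715, -0.345], [0.726, -0.343]] mindist axis 0.094
top0 0.005 0.02 417 [[0.605, -0.498], [0.751, -0.311], [0.849, -0.202]] mindist axis 0.078
top0 0.03 0.07 492 [[0.609, -0.497], [0.639, 
[... 237 characters left out ...]
91 [[0.702, -0.363], [0.726, -0.346], [0.748, -0.333]] mindist axis 0.09
top0 0.2 0.23 32 [[0.702, -0.354], [0.724, -0.349], [0.749, -0.345]] mindist axis 0.09
side0 0.005 0.02 158 [[0.633, -0.494], [0.714, -0.393], [0.842, -0.226]] mindist axis 0.078
side0 0.03 0.07 751 [[0.619, -0.498], [0.638, -0.404], [0.762, -0.237]] mindist axis 0.071
side0 0.105 0.14 516 [[0.673, -0.406], [0.697, -0.374], [0.77, -0.294]] mindist axis 0.069
side0 0.14 0.17 469 [[0.686, -0.39], [0.711, -0.358], [0.754, -0.311]] mindist axis 0.076
side0 0.17 0.2 114 [[0.703, -0.365], [0.725, -0.351], [0.753, -0.335]] mindist axis 0.09
side0 0.2 0.23 33 [[0.705, -0.354], [0.72, -0.348], [0.751, -0.344]] mindist axis 0.092
```

View pics/w8.png

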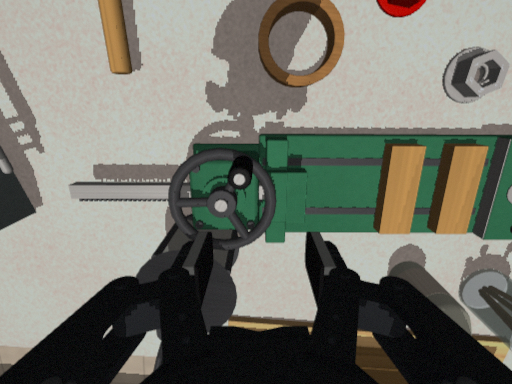

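move_arm([
  {"jaw": 62,"x": 0,"y": 0,"z": 0,"rx": 0,"ry": 0,"rz": -0.13},
  {"jaw": 62,"x": -0.004,"y": -0.01,"z": 0,"rx": 0,"ry": 0,"rz": -0.26},
  {"jaw": 62,"x": -0.008,"y": -0.0195,"z": 0,"rx": 0,"ry": 0,"rz": -0.4},
  {"jaw": 62,"x": -0.008,"y": -0.0195,"z": 0,"rx": 0,"ry": 0,"rz": -0.4},
])

```text
t: 16.9
eef_pos: [0.576, -0.2997, 0.2455]
ee_rot: [-0.482, -3.104, 0.003]
contact_force: [-0.4, 0.0, -0.8]
gripper_width: 0.0527
grip_force: 0.0
```

move_arm([
  {"jaw": 62,"x": 0,"y": 0,"z": 0,"rx": -0.036,"ry": -0.111,"rz": 0},
  {"jaw": 62,"x": 0,"y": 0,"z": 0,"rx": -0.072,"ry": -0.222,"rz": 0},
  {"jaw": 62,"x": 0,"y": 0,"z": -0.02,"rx": -0.108,"ry": -0.333,"rz": 0},
  {"jaw": 62,"x": 0,"y": 0,"z": -0.05,"rx": -0.108,"ry": -0.333,"rz": 0},
  {"jaw": 62,"x": 0,"y": 0,"z": -0.05,"rx": -0.108,"ry": -0.333,"rz": 0},
])

```text
t: 17.4
eef_pos: [0.5729, -0.2946, 0.1902]
ee_rot: [0.423, 2.773, -0.074]
contact_force: [-0.6, -0.0, 0.6]
gripper_width: 0.0526
grip_force: 0.0
```

Run:
```python
from h import *
st(); o=r.get_obs(); print(R.from_rotvec(o['ee_rot']).as_matrix(), np.array(o['joint_pos']))
p=cap('wrist','w9'); C=cloud(p); Z=C[...,2]
mm=(Z>.15)&(Z<.165)&(np.hypot(C[...,0]-.572,C[...,1]+.293)<.03); P=C[mm]; print(P.mean(0),P.min(0),P.max(0)); print(np.argwhere(mm).mean(0))
```

```text
t 17.4 eef [ 0.5729 -0.2946  0.1902] rot [ 0.4231  2.7729 -0.0742] F [-0.6352 -0.0387  0.6237] w 0.05264917626622094 g 0.0
[[-0.9     0.2984  0.3178]
 [ 0.281   0.9544 -0.1005]
 [-0.3333 -0.0012 -0.9428]] [-0.0358  0.2585  0.5349  1.9452 -0.3024  0.655   1.9414]
[ 0.5694 -0.2925  0.1563] [ 0.561  -0.3038  0.15  ] [ 0.5827 -0.2826  0.1603]
[201.6792 259.1208]
```

View pics/w9.png

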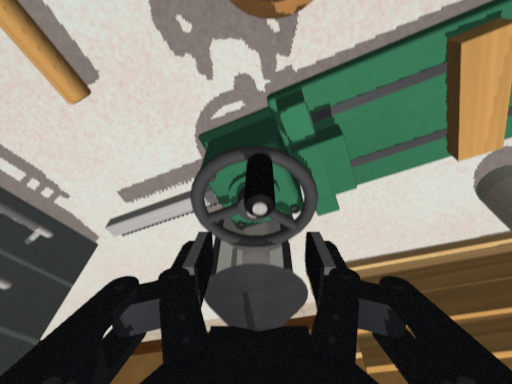

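move_arm([
  {"jaw": 62,"x": 0.005,"y": 0,"z": -0.03,"rx": 0,"ry": 0,"rz": 0},
  {"jaw": 62,"x": 0.005,"y": 0,"z": -0.06,"rx": 0,"ry": 0,"rz": 0},
  {"jaw": 62,"x": 0.005,"y": 0,"z": -0.065,"rx": 0,"ry": 0,"rz": 0},
  {"jaw": 62,"x": 0.005,"y": 0,"z": -0.065,"rx": 0,"ry": 0,"rz": 0},
  {"jaw": 5,"x": 0.005,"y": 0,"z": -0.065,"rx": 0,"ry": 0,"rz": 0},
], grip_force=40)

```text
t: 17.95
eef_pos: [0.5842, -0.299, 0.1328]
ee_rot: [0.424, 2.758, -0.081]
contact_force: [-0.2, -0.6, 0.8]
gripper_width: 0.0395
grip_force: 0.0
```

move_arm([
  {"jaw": 5,"x": 0,"y": 0,"z": 0,"rx": 0,"ry": 0,"rz": 0},
  {"jaw": 5,"x": 0,"y": 0,"z": 0,"rx": 0,"ry": 0,"rz": 0},
  {"jaw": 5,"x": 0,"y": 0,"z": 0,"rx": 0,"ry": 0,"rz": 0},
])

```text
t: 18.25
eef_pos: [0.5839, -0.2987, 0.1329]
ee_rot: [0.425, 2.758, -0.08]
contact_force: [0.1, 1.5, 6.9]
gripper_width: 0.0211
grip_force: 29.1
```

Run:
```python
from h import *
st()
o=r.get_obs(); T=np.array(o['eef_pos']); z=R.from_rotvec(o['ee_rot']).as_matrix()[:,2]; print('grasp',T-.019*z)
c=np.array([.6195,-.313]); h=np.array([.572,-.2932]); a0=np.arctan2(*(h-c)[::-1]); rr=.052
A=np.radians(30)
for k in range(0,13):
    a=a0-A*k; print(k,np.round(rr*np.array([np.cos(a)-np.cos(a0),np.sin(a)-np.sin(a0)]),4), np.round(np.degrees(a)))
```

```text
t 18.25 eef [ 0.5839 -0.2987  0.1329] rot [ 0.4251  2.7578 -0.0799] F [0.1116 1.4563 6.9452] w 0.021146931231966804 g 29.084010422229767
grasp [ 0.5776 -0.2967  0.1507]
0 [0. 0.] 157.0
1 [0.0164 0.0213] 127.0
2 [0.0413 0.0316] 97.0
3 [0.068 0.028] 67.0
4 [0.0893 0.0116] 37.0
5 [ 0.0996 -0.0133] 7.0
6 [ 0.096 -0.04 ] -23.0
7 [ 0.0796 -0.0613] -53.0
8 [ 0.0547 -0.0716] -83.0
9 [ 0.028 -0.068] -113.0
10 [ 0.0067 -0.0516] -143.0
11 [-0.0036 -0.0267] -173.0
12 [-0. -0.] -203.0
```

move_arm([
  {"jaw": 45,"x": 0,"y": 0,"z": 0,"rx": 0,"ry": 0,"rz": 0},
  {"jaw": 45,"x": -0.005,"y": 0.002,"z": -0.008,"rx": 0,"ry": 0,"rz": 0},
  {"jaw": 45,"x": -0.005,"y": 0.002,"z": -0.008,"rx": 0,"ry": 0,"rz": 0},
  {"jaw": 45,"x": -0.005,"y": 0.002,"z": -0.008,"rx": 0,"ry": 0,"rz": 0},
  {"jaw": 5,"x": -0.005,"y": 0.002,"z": -0.008,"rx": 0,"ry": 0,"rz": 0},
])

```text
t: 18.75
eef_pos: [0.5768, -0.2958, 0.1218]
ee_rot: [0.426, 2.763, -0.079]
contact_force: [0.3, -1.1, -0.2]
gripper_width: 0.025
grip_force: 0.0
```

move_arm([
  {"jaw": 5,"x": 0,"y": 0,"z": 0,"rx": 0,"ry": 0,"rz": 0},
  {"jaw": 5,"x": 0,"y": 0,"z": 0,"rx": 0,"ry": 0,"rz": 0},
  {"jaw": 5,"x": 0,"y": 0,"z": 0,"rx": 0,"ry": 0,"rz": 0},
])

```text
t: 19.05
eef_pos: [0.5769, -0.296, 0.1221]
ee_rot: [0.426, 2.763, -0.079]
contact_force: [-0.9, 0.1, -0.2]
gripper_width: 0.0213
grip_force: 39.1
```

move_arm([
  {"jaw": 5,"x": 0.007,"y": 0.0125,"z": 0,"rx": 0,"ry": 0,"rz": 0},
  {"jaw": 5,"x": 0.016,"y": 0.0215,"z": 0,"rx": 0,"ry": 0,"rz": 0},
])

```text
t: 19.25
eef_pos: [0.5921, -0.2755, 0.1222]
ee_rot: [0.429, 2.763, -0.081]
contact_force: [0.2, -2.3, -3.7]
gripper_width: 0.0208
grip_force: 39.2
```

move_arm([
  {"jaw": 5,"x": 0.025,"y": 0.0105,"z": 0,"rx": 0,"ry": 0,"rz": 0},
  {"jaw": 5,"x": 0.0515,"y": 0.007,"z": 0,"rx": 0,"ry": 0,"rz": 0},
  {"jaw": 5,"x": 0.073,"y": -0.0095,"z": 0,"rx": 0,"ry": 0,"rz": 0},
])

```text
t: 19.55
eef_pos: [0.6662, -0.2837, 0.122]
ee_rot: [0.422, 2.765, -0.081]
contact_force: [-12.1, -4.7, 8.0]
gripper_width: 0.0206
grip_force: 41.8
```

move_arm([
  {"jaw": 5,"x": 0.01,"y": -0.025,"z": 0,"rx": 0,"ry": 0,"rz": 0},
  {"jaw": 5,"x": 0.0065,"y": -0.0515,"z": 0,"rx": 0,"ry": 0,"rz": 0},
])

```text
t: 19.75
eef_pos: [0.6749, -0.3314, 0.1221]
ee_rot: [0.419, 2.766, -0.071]
contact_force: [-10.5, 8.3, 12.8]
gripper_width: 0.021
grip_force: 44.0
```

Run:
```python
from h import *
st()
p=cap('side','s2')
cv2.imwrite('pics/s2c.png',cv2.resize(p['frame'][140:340,260:500,::-1],(720,600),interpolation=cv2.INTER_CUBIC))
```

```text
t 19.75 eef [ 0.6749 -0.3314  0.1221] rot [ 0.4186  2.7657 -0.0713] F [-10.4707   8.3496  12.7644] w 0.020987825665346835 g 44.01491584314499
```

View pics/s2c.png

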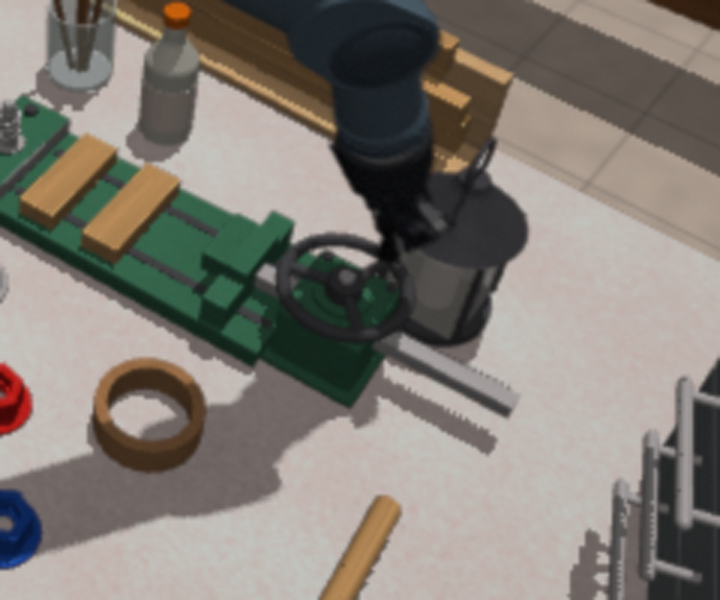

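```bash
cat > lan.py <<'E'
from h import *
def lan(p):
    C=cloud(p).reshape(-1,3)
    for a,b in((.2,.23),(.105,.125),(.02,.09)):
        s=C[(C[:,2]>a)&(C[:,2]<b)&(C[:,0]>.69)&(C[:,0]<.82)&(C[:,1]>-.43)&(C[:,1]<-.27)]
        if len(s): print(a,len(s),np.percentile(s,[2,50,98],axis=0)[:, :2].round(4).tolist())
if __name__=='__main__':
    lan(np.load('side0.npz')); print(); p=cap('side'); lan(p)
    print(); lan(np.load('top0.npz')); print(); lan(cap('top'))
    # roof profile
    C=cloud(np.load('top0.npz')).reshape(-1,3); d=np.hypot(C[:,0]-.727,C[:,1]+.349)
    for k in range(0,75,5):
        s=C[(d>k/1000)&(d<k/1000+.005)&(C[:,2]>.09)]
        if len(s): print(k,len(s),np.percentile(s[:,2],[10,50,90]).round(3))
    st()
E
python3 lan.py
```

```text
0.2 33 [[0.7053, -0.3541], [0.7197, -0.3483], [0.7512, -0.3438]]
0.105 64 [[0.6905, -0.4072], [0.7054, -0.3873], [0.7675, -0.291]]
0.02 240 [[0.6904, -0.3992], [0.7146, -0.3884], [0.7632, -0.3027]]

0.2 29 [[0.7075, -0.3695], [0.7205, -0.3661], [0.7482, -0.3627]]
0.105 68 [[0.6911, -0.4241], [0.6986, -0.4115], [0.7781, -0.3957]]
0.02 395 [[0.6905, -0.4129], [0.6941, -0.387], [0.7755, -0.3492]]

0.2 32 [[0.7028, -0.3537], [0.7238, -0.3491], [0.7488, -0.3451]]
0.105 60 [[0.6926, -0.4076], [0.7378, -0.316], [0.785, -0.2916]]
0.02 45 [[0.6903, -0.3199], [0.7063, -0.307], [0.7733, -0.2992]]

0.2 23 [[0.708, -0.3679], [0.7309, -0.3657], [0.7512, -0.3613]]
0.105 81 [[0.6908, -0.4247], [0.7442, -0.336], [0.7888, -0.3075]]
0.02 62 [[0.6996, -0.3288], [0.7367, -0.3235], [0.767, -0.3155]]
0 17 [0.175 0.179 0.219]
5 26 [0.175 0.179 0.217]
10 39 [0.173 0.177 0.212]
15 58 [0.163 0.17  0.209]
20 81 [0.156 0.161 0.186]
25 88 [0.15  0.154 0.16 ]
30 97 [0.145 0.15  0.154]
35 121 [0.139 0.144 0.149]
40 131 [0.134 0.139 0.143]
45 135 [0.129 0.135 0.139]
50 173 [0.124 0.129 0.134]
55 168 [0.1   0.125 0.129]
60 47 [0.092 0.098 0.123]
65 18 [0.093 0.096 0.099]
70 18 [0.092 0.094 0.098]
t 19.9 eef [ 0.6718 -0.3384  0.1222] rot [ 0.4302  2.7615 -0.0827] F [-0.1231 -1.8523 -0.2099] w 0.02097819515958065 g 40.687583684921265
```

move_arm([
  {"jaw": 33,"x": 0,"y": 0,"z": 0,"rx": 0,"ry": 0,"rz": 0},
  {"jaw": 33,"x": 0,"y": 0,"z": 0.012,"rx": 0,"ry": 0,"rz": 0},
  {"jaw": 33,"x": 0,"y": 0,"z": 0.012,"rx": 0,"ry": 0,"rz": 0},
  {"jaw": 5,"x": 0,"y": 0,"z": 0.012,"rx": 0,"ry": 0,"rz": 0},
  {"jaw": 5,"x": 0,"y": 0,"z": 0.012,"rx": 0,"ry": 0,"rz": 0},
])

```text
t: 20.4
eef_pos: [0.675, -0.3347, 0.1369]
ee_rot: [0.423, 2.758, -0.079]
contact_force: [-1.5, 1.2, 5.4]
gripper_width: 0.0206
grip_force: 39.1
```

move_arm([
  {"jaw": 5,"x": 0,"y": 0,"z": 0,"rx": 0,"ry": 0,"rz": 0},
  {"jaw": 5,"x": 0,"y": 0,"z": 0,"rx": 0,"ry": 0,"rz": 0},
])

```text
t: 20.6
eef_pos: [0.6749, -0.3347, 0.1368]
ee_rot: [0.423, 2.758, -0.078]
contact_force: [-0.1, 0.5, 5.3]
gripper_width: 0.0207
grip_force: 39.1
```

move_arm([
  {"jaw": 5,"x": -0.0165,"y": -0.0215,"z": 0,"rx": 0,"ry": 0,"rz": 0},
  {"jaw": 5,"x": -0.0415,"y": -0.0315,"z": 0,"rx": 0,"ry": 0,"rz": 0},
  {"jaw": 5,"x": -0.068,"y": -0.028,"z": 0,"rx": 0,"ry": 0,"rz": 0},
  {"jaw": 5,"x": -0.0895,"y": -0.0115,"z": 0,"rx": 0,"ry": 0,"rz": 0},
  {"jaw": 5,"x": -0.0995,"y": 0.0135,"z": 0,"rx": 0,"ry": 0,"rz": 0},
])

```text
t: 21.1
eef_pos: [0.5744, -0.3243, 0.137]
ee_rot: [0.43, 2.754, -0.083]
contact_force: [12.2, -2.0, -5.8]
gripper_width: 0.0203
grip_force: 40.9
```

Run:
```python
from h import *
from lan import lan
st(); lan(cap('side'))
```

```text
t 21.1 eef [ 0.5744 -0.3243  0.137 ] rot [ 0.43    2.754  -0.0834] F [12.2493 -2.0222 -5.7672] w 0.02026477499300268 g 40.872021317481995
0.2 31 [[0.7066, -0.3694], [0.7183, -0.366], [0.7499, -0.3629]]
0.105 86 [[0.6905, -0.4234], [0.7002, -0.407], [0.7759, -0.3076]]
0.02 399 [[0.6905, -0.4132], [0.694, -0.3872], [0.7756, -0.3487]]
```

move_arm([
  {"jaw": 5,"x": 0.0035,"y": 0.0265,"z": 0,"rx": 0,"ry": 0,"rz": 0},
  {"jaw": 5,"x": 0.02,"y": 0.048,"z": 0,"rx": 0,"ry": 0,"rz": 0},
  {"jaw": 5,"x": 0.045,"y": 0.058,"z": 0,"rx": 0,"ry": 0,"rz": 0},
  {"jaw": 5,"x": 0.0715,"y": 0.0545,"z": 0,"rx": 0,"ry": 0,"rz": 0},
  {"jaw": 5,"x": 0.093,"y": 0.038,"z": 0,"rx": 0,"ry": 0,"rz": 0},
])

```text
t: 21.65
eef_pos: [0.6679, -0.2844, 0.1368]
ee_rot: [0.421, 2.76, -0.082]
contact_force: [-11.4, -4.7, 12.7]
gripper_width: 0.0204
grip_force: 43.5
```

move_arm([
  {"jaw": 5,"x": 0.0105,"y": -0.025,"z": 0,"rx": 0,"ry": 0,"rz": 0},
  {"jaw": 5,"x": 0.0065,"y": -0.0515,"z": 0,"rx": 0,"ry": 0,"rz": 0},
  {"jaw": 5,"x": -0.0095,"y": -0.073,"z": 0,"rx": 0,"ry": 0,"rz": 0},
  {"jaw": 5,"x": -0.0345,"y": -0.083,"z": 0,"rx": 0,"ry": 0,"rz": 0},
  {"jaw": 5,"x": -0.0615,"y": -0.0795,"z": 0,"rx": 0,"ry": 0,"rz": 0},
])

```text
t: 22.15
eef_pos: [0.6071, -0.3651, 0.1369]
ee_rot: [0.427, 2.755, -0.081]
contact_force: [4.1, 5.2, 6.0]
gripper_width: 0.0205
grip_force: 42.3
```

move_arm([
  {"jaw": 5,"x": -0.0215,"y": 0.0165,"z": 0,"rx": 0,"ry": 0,"rz": 0},
  {"jaw": 5,"x": -0.0315,"y": 0.0415,"z": 0,"rx": 0,"ry": 0,"rz": 0},
  {"jaw": 5,"x": -0.028,"y": 0.068,"z": 0,"rx": 0,"ry": 0,"rz": 0},
  {"jaw": 5,"x": -0.0115,"y": 0.0895,"z": 0,"rx": 0,"ry": 0,"rz": 0},
  {"jaw": 5,"x": 0.0135,"y": 0.0995,"z": 0,"rx": 0,"ry": 0,"rz": 0},
])

```text
t: 22.65
eef_pos: [0.6193, -0.2644, 0.1369]
ee_rot: [0.425, 2.757, -0.081]
contact_force: [0.6, -10.8, -0.8]
gripper_width: 0.0202
grip_force: 41.8
```

move_arm([
  {"jaw": 5,"x": 0.0265,"y": -0.0035,"z": 0,"rx": 0,"ry": 0,"rz": 0},
  {"jaw": 5,"x": 0.048,"y": -0.02,"z": 0,"rx": 0,"ry": 0,"rz": 0},
  {"jaw": 5,"x": 0.058,"y": -0.045,"z": 0,"rx": 0,"ry": 0,"rz": 0},
  {"jaw": 5,"x": 0.0545,"y": -0.0715,"z": 0,"rx": 0,"ry": 0,"rz": 0},
  {"jaw": 5,"x": 0.0385,"y": -0.093,"z": 0,"rx": 0,"ry": 0,"rz": 0},
])

```text
t: 23.15
eef_pos: [0.6609, -0.3556, 0.1368]
ee_rot: [0.42, 2.757, -0.076]
contact_force: [-3.5, 7.0, 12.5]
gripper_width: 0.0207
grip_force: 43.4
```

```bash
cat > sl.py <<'E'
from h import *
O=np.array([.5858,.0378]); X=np.array([.9956,.0941]);Y=np.array([-.0941,.9956])
def pf(C): # press frame mm
    d=C[...,:2]-O; return np.stack([d@X,d@Y,C[...,2]],-1)*1000
def look(n):
    p=cap(n); C=cloud(p); Q=pf(C); Z=C[...,2]
    m=hsvm(p,8,28,100,60)&(abs(Z-.052)<.012)&(abs(Q[...,0])<90)&(Q[...,1]<20)&(Q[...,1]>-200)
    for o in rect(p,m,.052): print(n,'slats',pf(np.append(o[0]/1000,0))[:2].round(1),o[1:4])
    g=hsvm(p,60,90,80,15)
    for lo,hi in((.06,.068),(.074,.084)):
        s=Q[g&(Z>lo)&(Z<hi)&(abs(Q[...,0])<75)&(Q[...,1]>-300)&(Q[...,1]<0)]
        if len(s)>10: print(n,'jaw z',lo,len(s),np.percentile(s[:,1],[2,98]).round(1),np.percentile(s[:,0],[2,98]).round(1))
E
python3 - <<'E'
from sl import *
from lan import lan
st(); lan(cap('side')); look('side'); look('top'); look('wrist')
E
```

```text
t 23.15 eef [ 0.6609 -0.3556  0.1368] rot [ 0.4202  2.7574 -0.0761] F [-3.5024  7.0405 12.4513] w 0.02070556973591365 g 43.38466823101044
0.2 29 [[0.7072, -0.3693], [0.7238, -0.3663], [0.7506, -0.3629]]
0.105 69 [[0.6906, -0.4239], [0.6999, -0.4123], [0.7792, -0.3959]]
0.02 376 [[0.6905, -0.4142], [0.6942, -0.3898], [0.7756, -0.3594]]
side slats [ -4.2 -70.7] (128.4, 78.6, 7.4)
side jaw z 0.06 147 [-142.9 -106.7] [-65.8  62.9]
side jaw z 0.074 235 [-142.4  -97.9] [-31.1  29.9]
top slats [  0.  -73.2] (121.3, 84.8, 5.9)
top jaw z 0.06 120 [-141.4 -118.3] [-66.1  61.9]
top jaw z 0.074 215 [-139.5  -97.6] [-30.6  29.7]
```

move_arm([
  {"jaw": 5,"x": -0.025,"y": -0.0105,"z": 0,"rx": 0,"ry": 0,"rz": 0},
  {"jaw": 5,"x": -0.0515,"y": -0.0065,"z": 0,"rx": 0,"ry": 0,"rz": 0},
  {"jaw": 5,"x": -0.073,"y": 0.0095,"z": 0,"rx": 0,"ry": 0,"rz": 0},
  {"jaw": 5,"x": -0.083,"y": 0.0345,"z": 0,"rx": 0,"ry": 0,"rz": 0},
  {"jaw": 5,"x": -0.0795,"y": 0.0615,"z": 0,"rx": 0,"ry": 0,"rz": 0},
])

```text
t: 23.85
eef_pos: [0.577, -0.2985, 0.1369]
ee_rot: [0.431, 2.755, -0.084]
contact_force: [8.5, -6.5, -6.0]
gripper_width: 0.0201
grip_force: 42.3
```

Run:
```python
from sl import *
st(); look('side'); look('top'); st()
a0=np.radians(157.4)
for k in range(0,70,10):
    a=a0-np.radians(k); print(k,np.round(.052*np.array([np.cos(a)-np.cos(a0),np.sin(a)-np.sin(a0)]),4))
```

```text
t 23.85 eef [ 0.577  -0.2985  0.1369] rot [ 0.4311  2.7554 -0.0843] F [ 8.5147 -6.4927 -6.0233] w 0.02014522454319891 g 42.349956035614014
side slats [ -4.7 -47.3] (126.4, 77.3, 7.9)
side jaw z 0.06 148 [-118.1  -79.4] [-67.5  63.8]
side jaw z 0.074 222 [-116.8  -73.7] [-31.   29.7]
top slats [ -0.4 -47.9] (121.1, 84.3, 5.7)
top jaw z 0.06 118 [-114.7  -92.4] [-66.5  63.3]
top jaw z 0.074 224 [-114.  -72.] [-30.1  30. ]
t 23.95 eef [ 0.5811 -0.2908  0.1368] rot [ 0.4161  2.7581 -0.0744] F [-2.0862  4.0352  8.1027] w 0.020527246978861824 g 44.116705656051636
0 [0. 0.]
10 [0.0042 0.008 ]
20 [0.0097 0.0152]
30 [0.0164 0.0213]
40 [0.0241 0.0262]
50 [0.0325 0.0296]
60 [0.0413 0.0316]
```

move_arm([
  {"jaw": 5,"x": 0.004,"y": 0.008,"z": 0,"rx": 0,"ry": 0,"rz": 0},
  {"jaw": 5,"x": 0.0095,"y": 0.015,"z": 0,"rx": 0,"ry": 0,"rz": 0},
  {"jaw": 5,"x": 0.0165,"y": 0.0215,"z": 0,"rx": 0,"ry": 0,"rz": 0},
  {"jaw": 5,"x": 0.0165,"y": 0.0215,"z": 0,"rx": 0,"ry": 0,"rz": 0},
])

```text
t: 24.35
eef_pos: [0.5863, -0.2839, 0.1365]
ee_rot: [0.439, 2.766, -0.09]
contact_force: [-24.4, -5.0, 24.7]
gripper_width: 0.0205
grip_force: 46.3
```

move_arm([
  {"jaw": 5,"x": 0.004,"y": 0.0025,"z": 0,"rx": 0,"ry": 0,"rz": 0},
  {"jaw": 5,"x": 0.0075,"y": 0.005,"z": 0,"rx": 0,"ry": 0,"rz": 0},
  {"jaw": 5,"x": 0.0075,"y": 0.005,"z": 0,"rx": 0,"ry": 0,"rz": 0},
])

```text
t: 24.65
eef_pos: [0.5871, -0.2834, 0.1363]
ee_rot: [0.448, 2.774, -0.092]
contact_force: [-40.6, -5.5, 40.3]
gripper_width: 0.0206
grip_force: 48.4
```

Run:
```python
from sl import *
st(); look('side'); look('top'); st()
```

```text
t 24.65 eef [ 0.5871 -0.2834  0.1363] rot [ 0.4485  2.7736 -0.0923] F [-40.6222  -5.4564  40.2998] w 0.020588049168545126 g 48.41191649436951
side slats [ -4.1 -43.8] (127.4, 77.9, 6.5)
side jaw z 0.06 150 [-114.9  -74.8] [-66.2  64.9]
side jaw z 0.074 214 [-114.   -71.1] [-31.1  29.2]
top slats [ -0.4 -45.8] (121.1, 84.7, 5.5)
top jaw z 0.06 110 [-113.5  -90.6] [-66.1  64. ]
top jaw z 0.074 230 [-111.5  -69.5] [-30.5  30. ]
t 24.75 eef [ 0.5871 -0.2834  0.1363] rot [ 0.4487  2.773  -0.0921] F [-40.7795  -5.4799  39.4664] w 0.02064962105155209 g 48.39483976364136
```

move_arm([
  {"jaw": 5,"x": -0.006,"y": -0.006,"z": 0,"rx": 0,"ry": 0,"rz": 0},
  {"jaw": 5,"x": -0.012,"y": -0.012,"z": 0,"rx": 0,"ry": 0,"rz": 0},
  {"jaw": 5,"x": -0.012,"y": -0.012,"z": 0,"rx": 0,"ry": 0,"rz": 0},
])

```text
t: 25.05
eef_pos: [0.5858, -0.2844, 0.1366]
ee_rot: [0.432, 2.763, -0.079]
contact_force: [-16.5, 1.7, 20.9]
gripper_width: 0.0205
grip_force: 45.7
```

Run:
```python
from sl import *
st()
p=cap('wrist','w10'); q=cap('top','t3')
cv2.imwrite('pics/mix.png',np.vstack([cv2.resize(p['frame'][90:300,200:,::-1],(620,417),interpolation=cv2.INTER_CUBIC)[:340],cv2.resize(q['frame'][150:220,210:350,::-1],(620,310),interpolation=cv2.INTER_CUBIC)[:255]]))
C=cloud(q);Q=pf(C)
# row profile along the press y in top view at x=-45 and +45
for px in(-45,-20,45):
    for n,P in(('top',q),):
        out=[]
        for y in range(-100,20,2):
            z=.052 if y<-2 else .05
            W=np.append(O+px/1000*X+y/1000*Y,z); u,v=proj(P,W)[0].round().astype(int); f=P['frame'][v,u]; out.append('W' if int(f[0])-int(f[2])>45 else ('g' if int(f[1])>int(f[0])+8 else '.'))
        print(px,''.join(out))
```

```text
t 25.05 eef [ 0.5858 -0.2844  0.1366] rot [ 0.432   2.7634 -0.0795] F [-16.5415   1.652   20.9484] w 0.020517115194306164 g 45.70053040981293
-45 gggggg..WWWWWWWWWWWWWWWWWWWWWWWWWWWWWWWWWWWWWWWW..gggggggggg
-20 gggggggggggggggg..WWWWWWWWWWWWWWWWWWWWWWWWWWWWWWWggggggggggg
45 gggggg.WWWWWWWWWWWWWWWWWWWWWWWWWWWWWWWWWWWWWWWWW..gggggggggg
```

View pics/mix.png

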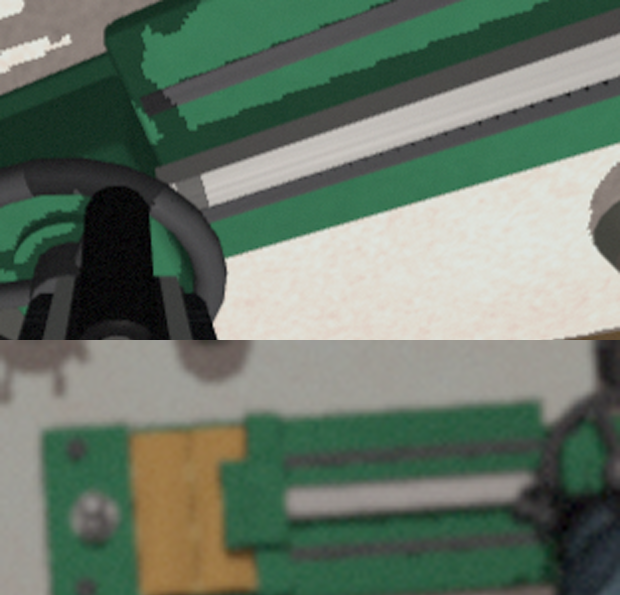

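move_arm([
  {"jaw": 60,"x": 0,"y": 0,"z": 0,"rx": 0,"ry": 0,"rz": 0},
  {"jaw": 60,"x": 0,"y": 0,"z": 0,"rx": 0,"ry": 0,"rz": 0},
  {"jaw": 60,"x": 0,"y": 0,"z": 0.04,"rx": 0,"ry": 0,"rz": 0},
  {"jaw": 60,"x": -0.01,"y": 0,"z": 0.08,"rx": 0,"ry": 0,"rz": 0},
  {"jaw": 60,"x": -0.01,"y": 0,"z": 0.12,"rx": 0,"ry": 0,"rz": 0},
])

```text
t: 25.65
eef_pos: [0.5779, -0.2798, 0.2538]
ee_rot: [0.425, 2.766, -0.078]
contact_force: [0.5, 0.7, -0.4]
gripper_width: 0.0509
grip_force: 0.0
```

move_arm([
  {"jaw": 60,"x": 0,"y": 0,"z": 0.03,"rx": 0.036,"ry": 0.111,"rz": 0},
  {"jaw": 60,"x": 0,"y": 0,"z": 0.05,"rx": 0.072,"ry": 0.222,"rz": 0},
  {"jaw": 60,"x": 0,"y": 0,"z": 0.06,"rx": 0.108,"ry": 0.333,"rz": 0},
  {"jaw": 60,"x": 0,"y": 0,"z": 0.06,"rx": 0.108,"ry": 0.333,"rz": 0},
])

```text
t: 26.05
eef_pos: [0.5836, -0.2794, 0.3144]
ee_rot: [0.471, 3.105, -0.002]
contact_force: [0.1, 1.5, -0.4]
gripper_width: 0.0513
grip_force: 0.0
```

move_arm([
  {"jaw": 60,"x": 0.03,"y": -0.01,"z": 0,"rx": 0,"ry": 0,"rz": 0.1},
  {"jaw": 60,"x": 0.06,"y": -0.03,"z": 0,"rx": 0,"ry": 0,"rz": 0.2},
  {"jaw": 60,"x": 0.09,"y": -0.05,"z": 0,"rx": 0,"ry": 0,"rz": 0.3},
  {"jaw": 60,"x": 0.12,"y": -0.07,"z": 0,"rx": 0,"ry": 0,"rz": 0.3},
  {"jaw": 60,"x": 0.12,"y": -0.07,"z": 0,"rx": 0,"ry": 0,"rz": 0.3},
])

```text
t: 26.55
eef_pos: [0.7003, -0.3518, 0.3079]
ee_rot: [-0.009, -3.137, -0.001]
contact_force: [-1.2, 0.4, -1.1]
gripper_width: 0.0512
grip_force: 0.0
```

Run:
```python
from sl import *
from lan import lan
st(); lan(cap('side')); print(); lan(cap('top')); print()
p=cap('wrist','w11');lan(p);look('top'); st()
```

```text
t 26.55 eef [ 0.7003 -0.3518  0.3079] rot [-0.0092 -3.1369 -0.0008] F [-1.1731  0.377  -1.0867] w 0.05124732525185849 g 0.0
0.2 30 [[0.7064, -0.3692], [0.7241, -0.3664], [0.754, -0.3629]]
0.105 89 [[0.6907, -0.4236], [0.7029, -0.4074], [0.7775, -0.3074]]
0.02 399 [[0.6901, -0.4143], [0.694, -0.3875], [0.7747, -0.3451]]

0.2 1 [[0.7258, -0.3672], [0.7258, -0.3672], [0.7258, -0.3672]]
0.105 47 [[0.6912, -0.3517], [0.7486, -0.317], [0.7878, -0.3078]]
0.02 78 [[0.6919, -0.3298], [0.7211, -0.3257], [0.767, -0.3168]]

0.2 243 [[0.708, -0.3674], [0.7246, -0.3633], [0.7531, -0.3589]]
0.105 363 [[0.6909, -0.4218], [0.7315, -0.3735], [0.7899, -0.3041]]
0.02 43 [[0.6925, -0.41], [0.693, -0.4068], [0.6959, -0.402]]
top slats [ -0.1 -46.2] (120.7, 84.8, 5.4)
top jaw z 0.06 123 [-113.7  -90.4] [-66.4  63.6]
top jaw z 0.074 228 [-113.2  -69.4] [-31.1  29.8]
t 26.75 eef [ 0.6982 -0.3501  0.3138] rot [-0.009  -3.1408 -0.0018] F [-0.0584 -0.3382  0.5022] w 0.05104203778050888 g 0.0
```

move_arm([
  {"jaw": 60,"x": 0.03,"y": -0.0155,"z": 0,"rx": 0,"ry": 0,"rz": 0},
  {"jaw": 60,"x": 0.03,"y": -0.0155,"z": -0.04,"rx": 0,"ry": 0,"rz": 0},
  {"jaw": 60,"x": 0.03,"y": -0.0155,"z": -0.075,"rx": 0,"ry": 0,"rz": 0},
  {"jaw": 60,"x": 0.03,"y": -0.0155,"z": -0.09,"rx": 0,"ry": 0,"rz": 0},
  {"jaw": 60,"x": 0.03,"y": -0.0155,"z": -0.09,"rx": 0,"ry": 0,"rz": 0},
])

```text
t: 27.25
eef_pos: [0.7271, -0.3644, 0.2212]
ee_rot: [-0.009, -3.136, -0.006]
contact_force: [-0.3, 0.7, -0.7]
gripper_width: 0.0514
grip_force: 0.0
```

Run:
```python
from sl import *
st()
p=cap('wrist'); C=cloud(p).reshape(-1,3)
s=C[(C[:,2]>.185)&(C[:,2]<.24)&(C[:,0]>.69)&(C[:,0]<.77)&(abs(C[:,1]+.366)<.012)]
print(len(s),np.percentile(s,[2,50,98],axis=0).round(4))
p=cap('side'); C=cloud(p).reshape(-1,3)
s=C[(C[:,2]>.185)&(C[:,2]<.24)&(C[:,0]>.69)&(C[:,0]<.77)&(abs(C[:,1]+.366)<.012)]
print(len(s),np.percentile(s,[2,50,98],axis=0).round(4))
```

```text
t 27.25 eef [ 0.7271 -0.3644  0.2212] rot [-0.0089 -3.1365 -0.0057] F [-0.3271  0.6558 -0.6589] w 0.05143576317329695 g 0.0
643 [[ 0.7058 -0.3675  0.1892]
 [ 0.7223 -0.3637  0.2148]
 [ 0.7543 -0.3582  0.2193]]
46 [[ 0.7061 -0.37    0.1864]
 [ 0.7212 -0.3661  0.2082]
 [ 0.756  -0.3616  0.2199]]
```

move_arm([
  {"jaw": 60,"x": 0,"y": 0,"z": -0.024,"rx": 0,"ry": 0,"rz": 0},
  {"jaw": 60,"x": 0,"y": 0,"z": -0.024,"rx": 0,"ry": 0,"rz": 0},
  {"jaw": 0,"x": 0,"y": 0,"z": -0.024,"rx": 0,"ry": 0,"rz": 0},
  {"jaw": 0,"x": 0,"y": 0,"z": -0.024,"rx": 0,"ry": 0,"rz": 0},
  {"jaw": 0,"x": 0,"y": 0,"z": -0.024,"rx": 0,"ry": 0,"rz": 0},
], grip_force=30)

```text
t: 27.85
eef_pos: [0.7299, -0.367, 0.2024]
ee_rot: [0.009, 3.139, -0.002]
contact_force: [0.7, -0.0, -0.3]
gripper_width: 0.0082
grip_force: 0.0
```

move_arm([
  {"jaw": 0,"x": 0,"y": 0,"z": 0,"rx": 0,"ry": 0,"rz": 0},
  {"jaw": 0,"x": 0,"y": 0,"z": 0,"rx": 0,"ry": 0,"rz": 0},
  {"jaw": 0,"x": 0,"y": 0,"z": 0,"rx": 0,"ry": 0,"rz": 0},
])

```text
t: 28.15
eef_pos: [0.7292, -0.3664, 0.2004]
ee_rot: [0.009, 3.141, -0.0]
contact_force: [1.0, -0.1, -0.4]
gripper_width: 0.0002
grip_force: 0.0
```

move_arm([
  {"jaw": 0,"x": 0,"y": 0.004,"z": 0,"rx": 0,"ry": 0,"rz": 0},
  {"jaw": 0,"x": -0.001,"y": 0.008,"z": 0,"rx": 0,"ry": 0,"rz": 0},
  {"jaw": 0,"x": -0.002,"y": 0.012,"z": 0,"rx": 0,"ry": 0,"rz": 0},
  {"jaw": 0,"x": -0.003,"y": 0.016,"z": 0,"rx": 0,"ry": 0,"rz": 0},
  {"jaw": 0,"x": -0.003,"y": 0.0165,"z": 0,"rx": 0,"ry": 0,"rz": 0},
])

```text
t: 28.65
eef_pos: [0.7264, -0.3486, 0.2004]
ee_rot: [0.007, 3.141, 0.001]
contact_force: [0.2, -0.3, 0.0]
gripper_width: -0.0001
grip_force: 0.0
```

Run:
```python
from sl import *
from lan import lan
st(); lan(cap('side'));print(); lan(cap('top')); st()
```

```text
t 28.65 eef [ 0.7264 -0.3486  0.2004] rot [0.0071 3.1414 0.0013] F [ 0.2098 -0.3373  0.0274] w -9.49083474947356e-05 g 0.0
0.2 116 [[0.7068, -0.369], [0.7183, -0.3563], [0.7436, -0.3374]]
0.105 84 [[0.6921, -0.4238], [0.7006, -0.4079], [0.7726, -0.307]]
0.02 393 [[0.6907, -0.4139], [0.6942, -0.3886], [0.7752, -0.3501]]

0.105 35 [[0.6985, -0.3529], [0.7361, -0.3137], [0.788, -0.3074]]
0.02 62 [[0.7026, -0.3285], [0.7341, -0.3242], [0.7665, -0.3164]]
t 28.75 eef [ 0.7262 -0.3495  0.2004] rot [0.0082 3.1414 0.0001] F [0.8609 0.6949 0.1865] w -0.00026309983505964105 g 0.0
```

move_arm([
  {"jaw": 0,"x": 0.002,"y": 0,"z": 0.045,"rx": 0,"ry": 0,"rz": 0},
  {"jaw": 0,"x": 0.004,"y": -0.04,"z": 0.06,"rx": 0,"ry": 0,"rz": 0},
  {"jaw": 0,"x": 0.004,"y": -0.085,"z": 0.06,"rx": 0,"ry": 0,"rz": 0},
  {"jaw": 0,"x": 0.004,"y": -0.125,"z": 0.06,"rx": 0,"ry": 0,"rz": 0},
  {"jaw": 0,"x": 0.004,"y": -0.125,"z": 0.03,"rx": 0,"ry": 0,"rz": 0},
])

```text
t: 29.25
eef_pos: [0.7267, -0.4876, 0.2357]
ee_rot: [0.025, 3.137, -0.023]
contact_force: [-0.1, -1.4, -0.2]
gripper_width: 0.0001
grip_force: 0.0
```

move_arm([
  {"jaw": 0,"x": 0,"y": 0,"z": -0.045,"rx": 0,"ry": 0,"rz": 0},
  {"jaw": 0,"x": 0,"y": 0,"z": -0.09,"rx": 0,"ry": 0,"rz": 0},
  {"jaw": 0,"x": 0,"y": 0,"z": -0.135,"rx": 0,"ry": 0,"rz": 0},
  {"jaw": 0,"x": 0,"y": 0,"z": -0.165,"rx": 0,"ry": 0,"rz": 0},
  {"jaw": 0,"x": 0,"y": 0,"z": -0.165,"rx": 0,"ry": 0,"rz": 0},
])

```text
t: 29.75
eef_pos: [0.7255, -0.472, 0.0561]
ee_rot: [-0.011, -3.13, -0.012]
contact_force: [-0.9, 0.8, -1.0]
gripper_width: -0.0
grip_force: 0.0
```

move_arm([
  {"jaw": 0,"x": 0,"y": 0.01,"z": 0,"rx": 0,"ry": 0,"rz": 0},
  {"jaw": 0,"x": 0,"y": 0.02,"z": 0,"rx": 0,"ry": 0,"rz": 0},
  {"jaw": 0,"x": 0,"y": 0.028,"z": 0,"rx": 0,"ry": 0,"rz": 0},
  {"jaw": 0,"x": 0,"y": 0.034,"z": 0,"rx": 0,"ry": 0,"rz": 0},
  {"jaw": 0,"x": 0,"y": 0.034,"z": 0,"rx": 0,"ry": 0,"rz": 0},
])

```text
t: 30.25
eef_pos: [0.7337, -0.4437, 0.0727]
ee_rot: [0.008, 3.132, -0.013]
contact_force: [1.7, -6.5, 4.3]
gripper_width: -0.0001
grip_force: 0.0
```

Run:
```python
from sl import *
from lan import lan
st(); lan(cap('side'));print(); lan(cap('top')); st()
```

```text
t 30.25 eef [ 0.7337 -0.4437  0.0727] rot [ 0.0078  3.1318 -0.0133] F [ 1.6604 -6.515   4.3116] w -0.00014028490325939457 g 0.0
0.2 91 [[0.6979, -0.4291], [0.7091, -0.4136], [0.7486, -0.3432]]
0.105 84 [[0.6919, -0.4276], [0.6991, -0.3883], [0.7621, -0.2906]]
0.02 361 [[0.6908, -0.4024], [0.696, -0.3805], [0.778, -0.34]]

0.2 49 [[0.7039, -0.4131], [0.732, -0.3502], [0.7513, -0.3419]]
0.105 49 [[0.6911, -0.4009], [0.739, -0.3019], [0.7876, -0.2917]]
0.02 67 [[0.6907, -0.3985], [0.711, -0.3142], [0.7657, -0.3016]]
t 30.35 eef [ 0.7326 -0.4445  0.0715] rot [ 0.0095  3.1335 -0.013 ] F [ 0.4539 -5.2498  3.5627] w -0.00015264959836848514 g 0.0
```

move_arm([
  {"jaw": 0,"x": 0,"y": -0.014,"z": 0.005,"rx": 0,"ry": 0,"rz": 0},
  {"jaw": 0,"x": 0,"y": -0.02,"z": 0.05,"rx": 0,"ry": 0,"rz": 0},
  {"jaw": 0,"x": 0,"y": -0.02,"z": 0.1,"rx": 0,"ry": 0,"rz": 0},
  {"jaw": 0,"x": 0,"y": -0.02,"z": 0.15,"rx": 0,"ry": 0,"rz": 0},
  {"jaw": 0,"x": 0,"y": -0.02,"z": 0.2,"rx": 0,"ry": 0,"rz": 0},
])

```text
t: 30.85
eef_pos: [0.7307, -0.4588, 0.2689]
ee_rot: [0.006, 3.14, 0.003]
contact_force: [0.4, -0.2, 0.4]
gripper_width: 0.0003
grip_force: 0.0
```

move_arm([
  {"jaw": 75,"x": 0,"y": 0,"z": 0.04,"rx": 0,"ry": 0,"rz": 0},
  {"jaw": 75,"x": -0.01,"y": 0.045,"z": 0.05,"rx": 0,"ry": 0,"rz": 0.05},
  {"jaw": 75,"x": -0.02,"y": 0.09,"z": 0.05,"rx": 0,"ry": 0,"rz": 0.1},
  {"jaw": 75,"x": -0.03,"y": 0.135,"z": 0.05,"rx": 0,"ry": 0,"rz": 0.15},
  {"jaw": 75,"x": -0.04,"y": 0.18,"z": 0.05,"rx": 0,"ry": 0,"rz": 0.2},
])

```text
t: 31.35
eef_pos: [0.6899, -0.277, 0.3168]
ee_rot: [-0.311, 3.124, 0.003]
contact_force: [0.6, 1.0, 1.2]
gripper_width: 0.0639
grip_force: 0.0
```

move_arm([
  {"jaw": 75,"x": -0.01,"y": 0.048,"z": 0,"rx": 0,"ry": 0,"rz": 0.05},
  {"jaw": 75,"x": -0.02,"y": 0.096,"z": 0,"rx": 0,"ry": 0,"rz": 0.067},
  {"jaw": 75,"x": -0.03,"y": 0.144,"z": 0,"rx": 0,"ry": 0,"rz": 0.067},
  {"jaw": 75,"x": -0.04,"y": 0.192,"z": 0,"rx": 0,"ry": 0,"rz": 0.067},
  {"jaw": 75,"x": -0.05,"y": 0.24,"z": 0,"rx": 0,"ry": 0,"rz": 0.067},
])

```text
t: 31.85
eef_pos: [0.639, -0.0372, 0.3168]
ee_rot: [-0.412, 3.113, 0.003]
contact_force: [0.6, 0.4, 0.3]
gripper_width: 0.0644
grip_force: 0.0
```

move_arm([
  {"jaw": 75,"x": 0,"y": 0.048,"z": 0,"rx": 0,"ry": 0,"rz": 0},
  {"jaw": 75,"x": 0,"y": 0.096,"z": 0,"rx": 0,"ry": 0,"rz": 0},
  {"jaw": 75,"x": 0,"y": 0.144,"z": 0,"rx": 0,"ry": 0,"rz": 0},
  {"jaw": 75,"x": 0,"y": 0.192,"z": 0,"rx": 0,"ry": 0,"rz": 0},
  {"jaw": 75,"x": 0.01,"y": 0.24,"z": 0,"rx": 0,"ry": 0,"rz": 0},
])

```text
t: 32.35
eef_pos: [0.6482, 0.2027, 0.3174]
ee_rot: [-0.413, 3.114, 0.004]
contact_force: [1.2, 0.9, 0.2]
gripper_width: 0.064
grip_force: 0.0
```

move_arm([
  {"jaw": 75,"x": 0.01,"y": 0.048,"z": 0,"rx": 0,"ry": 0,"rz": 0},
  {"jaw": 75,"x": 0.02,"y": 0.08,"z": 0,"rx": 0,"ry": 0,"rz": 0},
  {"jaw": 75,"x": 0.02,"y": 0.08,"z": 0,"rx": 0,"ry": 0,"rz": 0},
  {"jaw": 75,"x": 0.02,"y": 0.08,"z": 0,"rx": 0,"ry": 0,"rz": 0},
])

```text
t: 32.75
eef_pos: [0.6688, 0.2814, 0.3157]
ee_rot: [0.415, -3.113, -0.001]
contact_force: [0.6, -0.8, 1.1]
gripper_width: 0.0639
grip_force: 0.0
```

```bash
cat > br.py <<'E'
from sl import *
def bars(p,zt=.014,lo=.007,hi=.022):
    C=cloud(p); Z=C[...,2]
    m=(Z>lo)&(Z<hi)&~hsvm(p,8,28,110,80)&~hsvm(p,60,90,80,20)
    for o in rect(p,m,zt):
        if 150<o[1]<215 and 40<o[2]<70: print('bar',o)
E
python3 - <<'E'
from br import *
from lan import lan
st(); print(np.array(r.get_obs()['joint_pos'])); lan(cap('side')); lan(cap('top'))
bars(cap('top')); p=cap('wrist','w12'); bars(p)
for k in ('nut',):
    q=cap('top')
    for d in r.recognise(q,k)[:4]: print(k,d,w(q,*d['position']).round(3))
st()
E
```

```text
t 32.75 eef [0.6688 0.2814 0.3157] rot [ 0.4153 -3.1133 -0.001 ] F [ 0.568  -0.7914  1.0701] w 0.06392227355413012 g 0.0
[-0.6311  0.4877  0.2641  1.2931 -0.1258  1.3773  1.4637]
0.2 31 [[0.7078, -0.3581], [0.7206, -0.3543], [0.7465, -0.3492]]
0.105 84 [[0.6925, -0.4107], [0.7041, -0.3974], [0.775, -0.2953]]
0.02 337 [[0.6908, -0.4029], [0.6953, -0.3799], [0.7753, -0.3413]]
0.2 27 [[0.7071, -0.3573], [0.7296, -0.3535], [0.7534, -0.3481]]
0.105 79 [[0.6925, -0.4113], [0.7539, -0.3202], [0.7886, -0.2951]]
0.02 90 [[0.6908, -0.3993], [0.7164, -0.3144], [0.766, -0.3029]]
bar (array([650.1, 279.8], dtype=float32), 193.4, 40.5, 19.9, 383, array([166., 166.]))
bar (array([646.9, 294.7], dtype=float32), 189.3, 54.0, 15.4, 2620, array([273., 141.]))
nut {'position': [256.2, 236.3], 'conf': 0.76} [ 0.437 -0.021  0.024]
nut {'position': [319.9, 289.1], 'conf': 0.69} [ 0.271 -0.232  0.009]
nut {'position': [287.7, 267.2], 'conf': 0.67} [ 0.339 -0.124  0.034]
t 33.05 eef [0.6704 0.2769 0.316 ] rot [-0.4046  3.1149 -0.0004] F [-0.3457 -0.6272  0.5531] w 0.06390082565282017 g 0.0
```

move_arm([
  {"jaw": 82,"x": 0,"y": 0.024,"z": -0.04,"rx": 0,"ry": 0,"rz": 0.01},
  {"jaw": 82,"x": 0,"y": 0.024,"z": -0.09,"rx": 0,"ry": 0,"rz": 0.01},
  {"jaw": 82,"x": 0,"y": 0.024,"z": -0.14,"rx": 0,"ry": 0,"rz": 0.01},
  {"jaw": 82,"x": 0,"y": 0.024,"z": -0.19,"rx": 0,"ry": 0,"rz": 0.01},
  {"jaw": 82,"x": 0,"y": 0.024,"z": -0.24,"rx": 0,"ry": 0,"rz": 0.01},
])

```text
t: 33.55
eef_pos: [0.6704, 0.3021, 0.0741]
ee_rot: [-0.423, 3.112, 0.0]
contact_force: [0.9, 0.2, 0.4]
gripper_width: 0.0699
grip_force: 0.0
```

move_arm([
  {"jaw": 82,"x": 0,"y": 0,"z": -0.015,"rx": 0,"ry": 0,"rz": 0},
  {"jaw": 82,"x": 0,"y": 0,"z": -0.02,"rx": 0,"ry": 0,"rz": 0},
  {"jaw": 82,"x": 0,"y": 0,"z": -0.02,"rx": 0,"ry": 0,"rz": 0},
])

```text
t: 33.85
eef_pos: [0.6715, 0.3032, 0.057]
ee_rot: [-0.424, 3.11, 0.001]
contact_force: [0.3, 0.6, -0.0]
gripper_width: 0.0698
grip_force: 0.0
```

Run:
```python
from br import *
st(); p=cap('wrist','w13'); bars(p); C=cloud(p); Z=C[...,2]
m=(Z>.007)&(Z<.022)
for o in rect(p,m,.014): 
    if o[4]>1000: print(o)
st()
```

```text
t 33.85 eef [0.6715 0.3032 0.057 ] rot [-0.4236  3.1105  0.001 ] F [ 0.2701  0.6151 -0.0165] w 0.06975094130902215 g 0.0
bar (array([646. , 294.6], dtype=float32), 189.9, 54.0, 15.4, 13879, array([255., 159.]))
(array([646. , 294.6], dtype=float32), 189.9, 54.0, 15.4, 13879, array([255., 159.]))
(array([626.5, 441.8], dtype=float32), 109.1, 61.8, 62.5, 5849, array([453., 224.]))
(array([753.6, 148.8], dtype=float32), 77.1, 32.2, 25.8, 1505, array([ 36., 249.]))
t 33.9 eef [0.6725 0.3037 0.0585] rot [-0.4234  3.1079  0.0024] F [-0.1932 -0.0582  0.7465] w 0.06991264104137268 g 0.0
```

move_arm([
  {"jaw": 80,"x": -0.002,"y": -0.002,"z": -0.03,"rx": 0,"ry": 0,"rz": 0},
  {"jaw": 80,"x": -0.002,"y": -0.002,"z": -0.05,"rx": 0,"ry": 0,"rz": 0},
  {"jaw": 80,"x": -0.002,"y": -0.002,"z": -0.057,"rx": 0,"ry": 0,"rz": 0},
  {"jaw": 80,"x": -0.002,"y": -0.002,"z": -0.057,"rx": 0,"ry": 0,"rz": 0},
])

```text
t: 34.3
eef_pos: [0.6674, 0.3009, -0.0025]
ee_rot: [0.425, -3.111, 0.001]
contact_force: [0.2, -0.3, 0.5]
gripper_width: 0.0683
grip_force: 0.0
```

move_arm([
  {"jaw": 30,"x": 0,"y": 0,"z": 0,"rx": 0,"ry": 0,"rz": 0},
  {"jaw": 30,"x": 0,"y": 0,"z": 0,"rx": 0,"ry": 0,"rz": 0},
  {"jaw": 30,"x": 0,"y": 0,"z": 0,"rx": 0,"ry": 0,"rz": 0},
  {"jaw": 30,"x": 0,"y": 0,"z": 0,"rx": 0,"ry": 0,"rz": 0},
], grip_force=80)

```text
t: 34.7
eef_pos: [0.6697, 0.3015, 0.0002]
ee_rot: [-0.424, 3.11, 0.001]
contact_force: [0.6, 0.1, 5.2]
gripper_width: 0.0515
grip_force: 87.1
```

move_arm([
  {"jaw": 30,"x": 0,"y": 0,"z": 0.03,"rx": 0,"ry": 0,"rz": 0},
  {"jaw": 30,"x": 0,"y": 0,"z": 0.07,"rx": 0,"ry": 0,"rz": 0},
  {"jaw": 30,"x": 0,"y": 0,"z": 0.115,"rx": 0,"ry": 0,"rz": -0.14},
  {"jaw": 30,"x": 0,"y": 0,"z": 0.16,"rx": 0,"ry": 0,"rz": -0.28},
  {"jaw": 30,"x": 0,"y": 0,"z": 0.2,"rx": 0,"ry": 0,"rz": -0.42},
])

```text
t: 35.2
eef_pos: [0.6675, 0.301, 0.1994]
ee_rot: [-0.242, -3.131, -0.0]
contact_force: [0.8, -0.4, -3.2]
gripper_width: 0.0516
grip_force: 86.5
```

move_arm([
  {"jaw": 30,"x": -0.012,"y": -0.04,"z": 0,"rx": 0,"ry": 0,"rz": -0.14},
  {"jaw": 30,"x": -0.026,"y": -0.08,"z": 0,"rx": 0,"ry": 0,"rz": -0.28},
  {"jaw": 30,"x": -0.04,"y": -0.12,"z": 0,"rx": 0,"ry": 0,"rz": -0.42},
  {"jaw": 30,"x": -0.056,"y": -0.16,"z": 0,"rx": 0,"ry": 0,"rz": -0.56},
  {"jaw": 30,"x": -0.07,"y": -0.2,"z": 0,"rx": 0,"ry": 0,"rz": -0.7},
])

```text
t: 35.7
eef_pos: [0.5959, 0.0996, 0.197]
ee_rot: [-1.3, -2.857, 0.002]
contact_force: [0.3, -0.6, -3.2]
gripper_width: 0.052
grip_force: 86.5
```

move_arm([
  {"jaw": 30,"x": -0.008,"y": -0.03,"z": 0,"rx": 0,"ry": 0,"rz": -0.14},
  {"jaw": 30,"x": -0.014,"y": -0.05,"z": 0,"rx": 0,"ry": 0,"rz": -0.28},
  {"jaw": 30,"x": -0.014,"y": -0.05,"z": 0,"rx": 0,"ry": 0,"rz": -0.42},
  {"jaw": 30,"x": -0.014,"y": -0.05,"z": 0,"rx": 0,"ry": 0,"rz": -0.56},
  {"jaw": 30,"x": -0.014,"y": -0.05,"z": 0,"rx": 0,"ry": 0,"rz": -0.625},
])

```text
t: 36.2
eef_pos: [0.5828, 0.051, 0.1972]
ee_rot: [-2.115, -2.321, 0.002]
contact_force: [0.6, -0.1, -3.2]
gripper_width: 0.0518
grip_force: 86.5
```

move_arm([
  {"jaw": 30,"x": 0,"y": 0,"z": 0,"rx": 0,"ry": 0,"rz": 0},
  {"jaw": 30,"x": 0,"y": 0,"z": 0,"rx": 0,"ry": 0,"rz": 0},
  {"jaw": 30,"x": 0,"y": 0,"z": 0,"rx": 0,"ry": 0,"rz": 0},
])

```text
t: 36.5
eef_pos: [0.5837, 0.0512, 0.1979]
ee_rot: [-2.109, -2.327, 0.001]
contact_force: [-0.3, -0.7, -3.0]
gripper_width: 0.0515
grip_force: 86.5
```

Run:
```python
from br import *
st(); print(np.array(r.get_obs()['joint_pos'])); p=cap('wrist','w14'); np.savez('w14',**{k:p[k] for k in('frame','z_map','mtx','rvec','tvec')})
C=cloud(p);Z=C[...,2]; zt=r.get_obs()['eef_pos'][2]+.014
for o in rect(p,(abs(Z-zt)<.01),zt): print('bar',o)
st()
```

```text
t 36.5 eef [0.5837 0.0512 0.1979] rot [-2.1092 -2.3275  0.0009] F [-0.3316 -0.6558 -3.0259] w 0.05151145560152731 g 86.47832483053207
[-0.7202  0.3482  0.6821  1.8146 -0.2483  1.0665  0.1522]
bar (array([579.8,  85.5], dtype=float32), 168.0, 84.9, -84.4, 25398, array([258., 160.]))
t 36.55 eef [0.5838 0.0512 0.198 ] rot [-2.1097 -2.3273  0.0005] F [-0.0155 -0.0964 -2.9268] w 0.05166402207833725 g 86.47829622030258
```

View pics/w14.png

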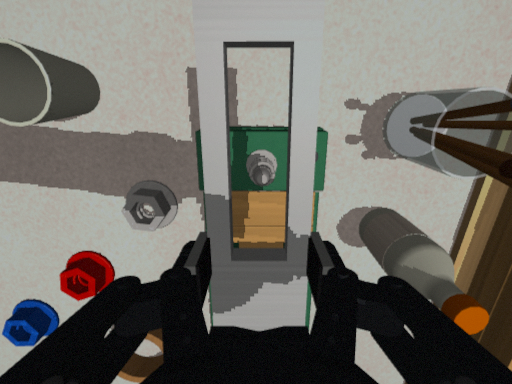

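Run:
```python
from br import *
p=np.load('w14.npz'); C=cloud(p);Z=C[...,2];Q=pf(C); zt=.1979+.014
m=(Z>.098)&(Z<.115)&(abs(Q[...,0])<25)&(abs(Q[...,1]-30)<25)
print('stud',m.sum(),Q[m].mean(0),Q[m].min(0),Q[m].max(0))
b=(abs(Z-zt)<.012)
f=p['frame'].astype(int)
for v in range(60,240,30):
    row=b[v]; tr=[u for u in range(190,330) if row[u]!=row[u-1]]; print(v,[(u,pf(w(p,u-.5,v,zt))[:2].round(1).tolist()) for u in tr])
for u in(240,260,280):
    col=b[:,u]; tr=[v for v in range(5,300) if col[v]!=col[v-1]]; print('col',u,[(v,pf(w(p,u,v-.5,zt))[:2].round(1).tolist()) for v in tr])
```

```text
stud 251 [  0.98056931  30.36860288 106.11591017] [-6.65292131 22.24439743 98.20194968] [  8.93795651  36.54096748 111.26894161]
60 [(196, [-28.7, 109.9]), (201, [-26.6, 109.9]), (202, [-26.2, 109.9]), (227, [-15.4, 110.0]), (290, [11.6, 110.1]), (321, [24.9, 110.1])]
90 [(198, [-28.6, 97.8]), (227, [-15.8, 97.9]), (290, [12.1, 98.0]), (319, [24.9, 98.0])]
120 [(200, [-28.6, 84.9]), (228, [-15.8, 85.0]), (289, [12.1, 85.1]), (318, [25.3, 85.2])]
150 [(202, [-28.5, 71.2]), (230, [-15.3, 71.3]), (288, [12.1, 71.4]), (316, [25.3, 71.4])]
180 [(205, [-27.9, 56.5]), (230, [-15.7, 56.6]), (287, [12.2, 56.7]), (307, [21.9, 56.7]), (308, [22.4, 56.7]), (314, [25.3, 56.7])]
210 [(205, [-28.8, 40.8]), (206, [-28.3, 40.8]), (207, [-27.8, 40.8]), (232, [-15.1, 40.8]), (286, [12.2, 40.9]), (312, [25.4, 41.0])]
col 240 [(28, [-9.4, 122.3]), (29, [-9.4, 121.9]), (47, [-9.5, 115.2]), (251, [-11.2, 17.7])]
col 260 [(47, [-1.1, 115.2]), (250, [-0.6, 18.3])]
col 280 [(40, [7.3, 117.9]), (41, [7.3, 117.5]), (47, [7.4, 115.3]), (250, [10.0, 18.4])]
```

move_arm([
  {"jaw": 30,"x": 0.0027,"y": 0.0023,"z": -0.02,"rx": 0,"ry": 0,"rz": 0},
  {"jaw": 30,"x": 0.0027,"y": 0.0023,"z": -0.045,"rx": 0,"ry": 0,"rz": 0},
  {"jaw": 30,"x": 0.0027,"y": 0.0023,"z": -0.065,"rx": 0,"ry": 0,"rz": 0},
  {"jaw": 30,"x": 0.0027,"y": 0.0023,"z": -0.075,"rx": 0,"ry": 0,"rz": 0},
  {"jaw": 30,"x": 0.0027,"y": 0.0023,"z": -0.075,"rx": 0,"ry": 0,"rz": 0},
])

```text
t: 37.05
eef_pos: [0.5854, 0.0533, 0.1216]
ee_rot: [-2.109, -2.325, 0.005]
contact_force: [-0.5, -0.1, -3.4]
gripper_width: 0.0518
grip_force: 86.4
```

Run:
```python
from br import *
p=cap('wrist','w15'); C=cloud(p);Z=C[...,2];Q=pf(C); st(); o=r.get_obs(); zt=o['eef_pos'][2]+.014
m=(Z>.098)&(Z<.115)&(abs(Q[...,0])<20)&(abs(Q[...,1]-30)<20)
print('stud',m.sum(),Q[m].mean(0),Q[m].min(0),Q[m].max(0))
b=(abs(Z-zt)<.009)
for v in range(20,240,40):
    row=b[v]; tr=[u for u in range(150,370) if row[u]!=row[u-1]]; print(v,[(u,pf(w(p,u-.5,v,zt))[:2].round(1).tolist()) for u in tr])
q=cap('top'); print(pf(np.array(o['eef_pos'])))
```

```text
t 37.1 eef [0.5865 0.0533 0.123 ] rot [-2.1105 -2.3264  0.0015] F [-0.6172 -0.6645 -2.8112] w 0.051684390001104426 g 86.40152603387833
stud 522 [  1.0138  31.0088 105.7474] [-7.1701 22.1213 98.0582] [  9.1248  37.1524 110.6144]
20 [(193, [-26.7, 126.6]), (324, [26.7, 126.7])]
60 [(196, [-26.5, 111.7]), (205, [-22.6, 111.7]), (206, [-22.2, 111.7]), (225, [-14.1, 111.8]), (291, [13.9, 111.8]), (321, [26.6, 111.8])]
100 [(198, [-26.7, 95.6]), (227, [-13.8, 95.6]), (290, [14.0, 95.7]), (319, [26.9, 95.7])]
140 [(201, [-26.4, 78.0]), (228, [-13.9, 78.1]), (289, [14.2, 78.2]), (316, [26.7, 78.2])]
180 [(203, [-26.7, 58.8]), (230, [-13.6, 58.9]), (288, [14.4, 59.0]), (314, [27.0, 59.1])]
220 [(206, [-26.4, 37.8]), (231, [-13.7, 37.8]), (287, [14.7, 38.0]), (311, [26.8, 38.0])]
[  2.2039  15.3472 122.9759]
```

View pics/w15.png

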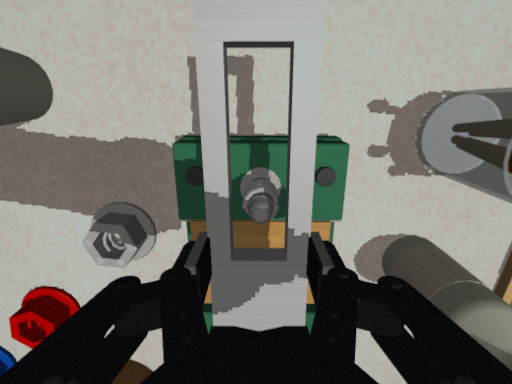

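move_arm([
  {"jaw": 30,"x": 0.0007,"y": 0,"z": -0.015,"rx": 0,"ry": 0,"rz": 0},
  {"jaw": 30,"x": 0.0007,"y": 0,"z": -0.035,"rx": 0,"ry": 0,"rz": 0},
  {"jaw": 30,"x": 0.0007,"y": 0,"z": -0.055,"rx": 0,"ry": 0,"rz": 0},
  {"jaw": 30,"x": 0.0007,"y": 0,"z": -0.066,"rx": 0,"ry": 0,"rz": 0},
  {"jaw": 30,"x": 0.0007,"y": 0,"z": -0.066,"rx": 0,"ry": 0,"rz": 0},
])

```text
t: 37.65
eef_pos: [0.586, 0.0535, 0.0554]
ee_rot: [-2.109, -2.325, 0.004]
contact_force: [-1.4, -0.4, -2.3]
gripper_width: 0.0519
grip_force: 89.6
```

Run:
```python
from br import *
st()
p=cap('wrist','w16'); C=cloud(p);Z=C[...,2];Q=pf(C); o=r.get_obs(); zt=o['eef_pos'][2]+.014
b=(abs(Z-zt)<.006)
for v in range(20,240,60):
    row=b[v]; tr=[u for u in range(150,370) if row[u]!=row[u-1]]; print(v,[(u,pf(w(p,u-.5,v,zt))[:2].round(1).tolist()) for u in tr])
print('bar top z',[Q[v,u].round(1).tolist() for v,u in((20,210),(20,310),(100,210),(100,310),(20,258),(180,215),(180,305))])
st()
```

```text
t 37.65 eef [0.586  0.0535 0.0554] rot [-2.1094 -2.3254  0.0042] F [-1.3693 -0.4486 -2.2981] w 0.0519219149143077 g 89.63983744382858
20 [(187, [-28.5, 126.7]), (324, [27.5, 126.8])]
80 [(193, [-27.7, 103.9]), (223, [-14.6, 103.9]), (290, [14.5, 104.0]), (320, [27.5, 104.0])]
140 [(198, [-27.2, 78.1]), (227, [-13.7, 78.1]), (288, [14.5, 78.2]), (316, [27.5, 78.2])]
200 [(203, [-26.6, 48.5]), (229, [-13.7, 48.6]), (287, [15.0, 48.7]), (313, [27.9, 48.7])]
bar top z [[-18.2, 125.6, 74.9], [21.6, 126.2, 72.8], [-20.0, 95.6, 73.4], [23.5, 95.8, 72.7], [0.8, 125.9, 73.7], [-19.6, 59.4, 72.3], [23.5, 59.3, 71.4]]
t 37.7 eef [0.587  0.0534 0.0564] rot [-2.1105 -2.3262  0.002 ] F [-0.4913 -1.1442 -3.213 ] w 0.05158045457778377 g 89.63816374540329
```

move_arm([
  {"jaw": 30,"x": 0,"y": 0,"z": -0.002,"rx": 0,"ry": 0,"rz": 0},
  {"jaw": 30,"x": 0,"y": 0,"z": -0.004,"rx": 0,"ry": 0,"rz": 0},
  {"jaw": 30,"x": 0,"y": 0,"z": -0.004,"rx": 0,"ry": 0,"rz": 0},
])

```text
t: 38.0
eef_pos: [0.5885, 0.0534, 0.054]
ee_rot: [2.11, 2.326, 0.002]
contact_force: [1.1, 1.0, -1.3]
gripper_width: 0.0517
grip_force: 89.8
```

Run:
```python
from br import *
st()
p=cap('top'); C=cloud(p);Q=pf(C)
for x in(0,): 
    print([ (y,Q[tuple(proj(p,np.append(O+x/1000*X+y/1000*Y,.075))[0].round().astype(int)[::-1])].round(1).tolist()) for y in range(-110,-20,8)])
st()
```

```text
t 38.0 eef [0.5885 0.0534 0.054 ] rot [2.1097 2.3258 0.0024] F [ 1.0627  0.9871 -1.3115] w 0.051729188536225 g 89.80070114135742
[(-110, [-1.4, -108.9, 80.3]), (-102, [-1.2, -102.4, 81.9]), (-94, [0.3, -93.2, 76.7]), (-86, [0.4, -86.7, 79.0]), (-78, [-2.5, -76.8, 81.6]), (-70, [-2.2, -70.4, 82.6]), (-62, [3.2, -62.0, 52.2]), (-54, [1.9, -55.2, 64.0]), (-46, [2.3, -45.5, 65.9]), (-38, [1.5, -38.9, 74.0]), (-30, [-0.4, -29.2, 69.7]), (-22, [-0.2, -22.7, 71.1])]
t 38.05 eef [0.5885 0.0535 0.054 ] rot [2.1099 2.3257 0.0025] F [ 0.1104  0.3838 -1.4488] w 0.05135492456799892 g 89.79587405920029
```

move_arm([
  {"jaw": 30,"x": 0.0005,"y": -0.005,"z": -0.0005,"rx": 0,"ry": 0,"rz": 0},
  {"jaw": 30,"x": 0.001,"y": -0.01,"z": -0.0005,"rx": 0,"ry": 0,"rz": 0},
  {"jaw": 30,"x": 0.0014,"y": -0.015,"z": -0.0005,"rx": 0,"ry": 0,"rz": 0},
  {"jaw": 30,"x": 0.0019,"y": -0.02,"z": -0.0005,"rx": 0,"ry": 0,"rz": 0},
  {"jaw": 30,"x": 0.0019,"y": -0.02,"z": -0.0005,"rx": 0,"ry": 0,"rz": 0},
])

```text
t: 38.55
eef_pos: [0.5901, 0.0316, 0.0533]
ee_rot: [2.112, 2.323, 0.0]
contact_force: [0.1, -0.8, 0.4]
gripper_width: 0.0516
grip_force: 90.1
```

move_arm([
  {"jaw": 30,"x": 0.0004,"y": -0.004,"z": 0,"rx": 0,"ry": 0,"rz": 0},
  {"jaw": 30,"x": 0.0007,"y": -0.007,"z": 0,"rx": 0,"ry": 0,"rz": 0},
  {"jaw": 30,"x": 0.0007,"y": -0.007,"z": 0,"rx": 0,"ry": 0,"rz": 0},
])

```text
t: 38.85
eef_pos: [0.5904, 0.026, 0.053]
ee_rot: [2.111, 2.326, 0.001]
contact_force: [-0.4, 1.1, 1.9]
gripper_width: 0.0516
grip_force: 90.3
```

Run:
```python
from br import *
st(); print(pf(np.array(r.get_obs()['eef_pos'])))
p=cap('wrist','w17'); C=cloud(p);Z=C[...,2];Q=pf(C)
b=(abs(Z-.067)<.008)
for v in range(20,200,60):
    row=b[v]; tr=[u for u in range(150,370) if row[u]!=row[u-1]]; print(v,[(u,pf(w(p,u-.5,v,.066))[:2].round(1).tolist()) for u in tr])
for u in(240,280): print('col',u,[(v,pf(w(p,u,v-.5,.066))[:2].round(1).tolist()) for v in range(5,300) if b[v,u]!=b[v-1,u]])
```

```text
t 38.85 eef [0.5904 0.026  0.053 ] rot [2.1111 2.3258 0.0006] F [-0.3588  1.1312  1.8799] w 0.05161841012980124 g 90.26548594236374
[  3.507  -12.2068  52.9997]
20 [(188, [-26.7, 99.5]), (323, [29.4, 99.6])]
80 [(193, [-26.3, 76.3]), (194, [-25.9, 76.3]), (195, [-25.4, 76.3]), (224, [-12.6, 76.4]), (289, [16.1, 76.4]), (319, [29.3, 76.5])]
140 [(198, [-25.8, 50.1]), (218, [-16.4, 50.1]), (219, [-15.9, 50.1]), (227, [-12.2, 50.1]), (287, [16.1, 50.2]), (316, [29.7, 50.2])]
col 240 [(45, [-5.1, 90.4]), (166, [-6.1, 37.9]), (169, [-6.1, 36.4]), (253, [-6.9, -9.9])]
col 280 [(44, [11.9, 90.9]), (252, [14.5, -9.2])]
```

move_arm([
  {"jaw": 30,"x": 0.0002,"y": -0.002,"z": 0,"rx": 0,"ry": 0,"rz": 0},
  {"jaw": 30,"x": 0.0002,"y": -0.002,"z": 0,"rx": 0,"ry": 0,"rz": 0},
])

```text
t: 39.1
eef_pos: [0.5905, 0.0247, 0.0529]
ee_rot: [-2.111, -2.327, -0.001]
contact_force: [0.4, 2.2, 2.6]
gripper_width: 0.0515
grip_force: 90.3
```

move_arm([
  {"jaw": 30,"x": 0.0002,"y": -0.002,"z": 0,"rx": 0,"ry": 0,"rz": 0},
  {"jaw": 30,"x": 0.0002,"y": -0.002,"z": 0,"rx": 0,"ry": 0,"rz": 0},
])

```text
t: 39.3
eef_pos: [0.5907, 0.023, 0.0529]
ee_rot: [-2.111, -2.326, -0.001]
contact_force: [-0.0, 4.0, 2.6]
gripper_width: 0.0518
grip_force: 90.3
```

move_arm([
  {"jaw": 30,"x": 0.0002,"y": -0.002,"z": 0,"rx": 0,"ry": 0,"rz": 0},
  {"jaw": 30,"x": 0.0002,"y": -0.002,"z": 0,"rx": 0,"ry": 0,"rz": 0},
])

```text
t: 39.5
eef_pos: [0.5906, 0.023, 0.0528]
ee_rot: [-2.108, -2.326, -0.003]
contact_force: [-0.7, 5.7, 3.3]
gripper_width: 0.0518
grip_force: 90.4
```

move_arm([
  {"jaw": 30,"x": 0.0004,"y": -0.004,"z": 0,"rx": 0,"ry": 0,"rz": 0},
  {"jaw": 30,"x": 0.0004,"y": -0.004,"z": 0,"rx": 0,"ry": 0,"rz": 0},
  {"jaw": 30,"x": 0.0004,"y": -0.004,"z": 0,"rx": 0,"ry": 0,"rz": 0},
])

```text
t: 39.8
eef_pos: [0.5906, 0.0227, 0.0529]
ee_rot: [-2.103, -2.324, -0.007]
contact_force: [-2.1, 10.2, 6.1]
gripper_width: 0.0517
grip_force: 90.6
```

Run:
```python
from br import *
st(); print(pf(np.array(r.get_obs()['eef_pos'])))
p=cap('wrist','w18'); C=cloud(p);Z=C[...,2];Q=pf(C)
b=(abs(Z-.067)<.008)
for v in range(20,200,60):
    row=b[v]; tr=[u for u in range(150,370) if row[u]!=row[u-1]]; print(v,[(u,pf(w(p,u-.5,v,.066))[:2].round(1).tolist()) for u in tr])
for u in(240,280): print('col',u,[(v,pf(w(p,u,v-.5,.066))[:2].round(1).tolist()) for v in range(5,300) if b[v,u]!=b[v-1,u]])
```

```text
t 39.8 eef [0.5906 0.0227 0.0529] rot [-2.1032 -2.3245 -0.0066] F [-2.1178 10.2077  6.1043] w 0.051728593004823735 g 90.60094267129898
[  3.3304 -15.5062  52.8825]
20 [(189, [-27.0, 96.2]), (322, [28.6, 96.4])]
80 [(194, [-26.4, 72.8]), (224, [-13.1, 72.9]), (289, [15.7, 73.0]), (297, [19.2, 73.1]), (298, [19.7, 73.1]), (319, [29.0, 73.1])]
140 [(199, [-25.8, 46.5]), (227, [-12.6, 46.5]), (288, [16.2, 46.7]), (316, [29.4, 46.8])]
col 240 [(44, [-5.6, 87.5]), (159, [-6.3, 37.8]), (161, [-6.3, 36.8]), (253, [-7.1, -13.3]), (276, [-7.3, -27.6]), (277, [-7.3, -28.3])]
col 280 [(44, [11.5, 87.5]), (254, [14.4, -13.8]), (289, [15.0, -35.9]), (290, [15.1, -36.6])]
```

move_arm([
  {"jaw": 30,"x": -0.0004,"y": 0.004,"z": 0,"rx": 0,"ry": 0,"rz": 0},
  {"jaw": 30,"x": -0.0007,"y": 0.007,"z": 0,"rx": 0,"ry": 0,"rz": 0},
  {"jaw": 73,"x": -0.0007,"y": 0.007,"z": 0,"rx": 0,"ry": 0,"rz": 0},
  {"jaw": 73,"x": -0.0007,"y": 0.007,"z": 0,"rx": 0,"ry": 0,"rz": 0},
])

```text
t: 40.25
eef_pos: [0.5894, 0.0214, 0.0522]
ee_rot: [-2.113, -2.324, 0.004]
contact_force: [0.1, -0.3, 0.4]
gripper_width: 0.0623
grip_force: 0.0
```

move_arm([
  {"jaw": 73,"x": 0,"y": 0,"z": 0.02,"rx": 0,"ry": 0,"rz": 0},
  {"jaw": 73,"x": 0,"y": 0,"z": 0.05,"rx": 0,"ry": 0,"rz": 0},
  {"jaw": 73,"x": 0,"y": 0,"z": 0.1,"rx": 0,"ry": 0,"rz": 0},
  {"jaw": 73,"x": 0,"y": 0,"z": 0.15,"rx": 0,"ry": 0,"rz": 0},
  {"jaw": 73,"x": 0,"y": 0,"z": 0.2,"rx": 0,"ry": 0,"rz": 0},
])

```text
t: 40.75
eef_pos: [0.5893, 0.0214, 0.2537]
ee_rot: [-2.114, -2.323, 0.004]
contact_force: [0.8, 0.4, -0.1]
gripper_width: 0.0624
grip_force: 0.0
```

move_arm([
  {"jaw": 85,"x": -0.04,"y": -0.01,"z": 0,"rx": 0,"ry": 0,"rz": 0},
  {"jaw": 85,"x": -0.08,"y": -0.02,"z": 0,"rx": 0,"ry": 0,"rz": 0},
  {"jaw": 85,"x": -0.12,"y": -0.03,"z": 0,"rx": 0,"ry": 0,"rz": 0},
  {"jaw": 85,"x": -0.143,"y": -0.036,"z": 0,"rx": 0,"ry": 0,"rz": 0},
  {"jaw": 85,"x": -0.143,"y": -0.036,"z": 0,"rx": 0,"ry": 0,"rz": 0},
])

```text
t: 41.25
eef_pos: [0.4433, -0.015, 0.2513]
ee_rot: [-2.112, -2.319, 0.002]
contact_force: [0.7, 0.5, 0.7]
gripper_width: 0.072
grip_force: 0.0
```

```bash
cat > nt.py <<'E'
from br import *
def nut(p,zt=.032,zf=.006,c=(.4475,-.0115),rad=.06):
    C=cloud(p);Z=C[...,2]; near=np.hypot(C[...,0]-c[0],C[...,1]-c[1])<rad
    for z,lo,hi in((zt,zt-.006,zt+.006),(zf,zf-.003,zf+.005)):
        m=(near&(Z>lo)&(Z<hi)).astype(np.uint8)
        n,l,s,cc=cv2.connectedComponentsWithStats(m)
        if n<2: continue
        i=1+np.argmax(s[1:,4]); cs,_=cv2.findContours((l==i).astype(np.uint8),cv2.RETR_EXTERNAL,cv2.CHAIN_APPROX_NONE)
        P=np.array([w(p,u,v,z)[:2] for u,v in max(cs,key=len)[:,0]],np.float32)
        (cx,cy),rr=cv2.minEnclosingCircle(P); hull=cv2.convexHull(P)[:,0]
        ang=np.radians(np.arange(0,180,1)); wd=[np.ptp(hull@np.array([np.cos(a),np.sin(a)])) for a in ang]
        f=[sum(wd[(k+j)%180] for j in(0,60,120))/3 for k in range(60)]; k=int(np.argmin(f))
        mid=[(hull@d).max()/2+(hull@d).min()/2 for d in(np.array([1,0]),np.array([0,1]))]
        print('z',z,s[i,4],'circle',np.round([cx,cy,rr],4),'mid',np.round(mid,4),'flats at',k,'w %.1f max %.1f'%(f[k]*1000,max(f)*1000))
E
python3 - <<'E'
from nt import *
st(); p=cap('wrist','w19'); np.savez('w19',**{k:p[k] for k in('frame','z_map','mtx','rvec','tvec')}); nut(p); look('top'); bars(cap('top'),.066,.058,.074)
print(np.array(r.get_obs()['joint_pos'])); st()
E
```

```text
t 41.25 eef [ 0.4433 -0.015   0.2513] rot [-2.112  -2.3192  0.0015] F [0.7393 0.4816 0.7277] w 0.07198326065466788 g 0.0
z 0.032 667 circle [ 0.4466 -0.0119  0.0264] mid [ 0.4463 -0.0118] flats at 29 w 46.3 max 52.4
z 0.006 604 circle [ 0.4466 -0.0116  0.0337] mid [ 0.4466 -0.0101] flats at 33 w 65.3 max 66.8
top slats [ 48.2 -47.3] (82.5, 24.4, -84.3)
top jaw z 0.06 59 [-113.9  -90.7] [-36.7  63.4]
top jaw z 0.074 227 [-113.4  -69.5] [-29.4  29.7]
bar (array([585. ,  55.1], dtype=float32), 169.5, 59.6, -83.0, 585, array([236., 188.]))
[-0.8084 -0.0777  0.7268  2.0635  0.0568  1.1361 -0.0111]
t 41.4 eef [ 0.4479 -0.013   0.2528] rot [2.1122 2.3249 0.001 ] F [ 0.0555 -0.0446  0.6738] w 0.07282795823303823 g 0.0
```

move_arm([
  {"jaw": 85,"x": 0,"y": 0,"z": -0.03,"rx": 0,"ry": 0,"rz": -0.13},
  {"jaw": 85,"x": 0,"y": 0,"z": -0.07,"rx": 0,"ry": 0,"rz": -0.26},
  {"jaw": 85,"x": -0.001,"y": 0.001,"z": -0.11,"rx": 0,"ry": 0,"rz": -0.39},
  {"jaw": 85,"x": -0.001,"y": 0.001,"z": -0.15,"rx": 0,"ry": 0,"rz": -0.52},
  {"jaw": 85,"x": -0.001,"y": 0.001,"z": -0.18,"rx": 0,"ry": 0,"rz": -0.637},
])

```text
t: 41.9
eef_pos: [0.4466, -0.0121, 0.0702]
ee_rot: [2.735, 1.541, -0.005]
contact_force: [0.2, 0.7, -0.9]
gripper_width: 0.0726
grip_force: 0.0
```

move_arm([
  {"jaw": 85,"x": 0,"y": 0,"z": 0,"rx": 0,"ry": 0,"rz": 0},
  {"jaw": 85,"x": 0,"y": 0,"z": 0,"rx": 0,"ry": 0,"rz": 0},
  {"jaw": 85,"x": 0,"y": 0,"z": 0,"rx": 0,"ry": 0,"rz": 0},
])

```text
t: 42.2
eef_pos: [0.4487, -0.0117, 0.0743]
ee_rot: [2.731, 1.55, 0.005]
contact_force: [-0.1, 0.1, 0.5]
gripper_width: 0.0727
grip_force: 0.0
```

Run:
```python
from nt import *
st(); p=cap('wrist','w20'); nut(p); o=r.get_obs(); n=np.array(o['ee_rot'][:2]); print('closing',2*np.degrees(np.arctan2(n[1],n[0]))-90); print(np.array(o['joint_pos']))
```

```text
t 42.2 eef [ 0.4487 -0.0117  0.0743] rot [2.7307 1.55   0.0048] F [-0.0595  0.1342  0.5372] w 0.0726728414638832 g 0.0
z 0.032 2276 circle [ 0.4473 -0.0107  0.027 ] mid [ 0.4469 -0.011 ] flats at 29 w 47.1 max 53.2
z 0.006 1602 circle [ 0.4471 -0.0111  0.0337] mid [ 0.4472 -0.0098] flats at 58 w 62.3 max 65.0
closing -30.858167798000515
[-0.7359  0.2853  0.7439  2.2205 -0.2925  0.7257 -0.3303]
```

move_arm([
  {"jaw": 85,"x": -0.0015,"y": 0.0007,"z": -0.02,"rx": 0,"ry": 0,"rz": 0},
  {"jaw": 85,"x": -0.0015,"y": 0.0007,"z": -0.045,"rx": 0,"ry": 0,"rz": 0},
  {"jaw": 85,"x": -0.0015,"y": 0.0007,"z": -0.063,"rx": 0,"ry": 0,"rz": 0},
  {"jaw": 85,"x": -0.0015,"y": 0.0007,"z": -0.063,"rx": 0,"ry": 0,"rz": 0},
  {"jaw": 30,"x": -0.0015,"y": 0.0007,"z": -0.063,"rx": 0,"ry": 0,"rz": 0},
], grip_force=80)

```text
t: 42.75
eef_pos: [0.4462, -0.0108, 0.0111]
ee_rot: [2.733, 1.549, 0.004]
contact_force: [-0.4, -0.1, -0.1]
gripper_width: 0.0591
grip_force: 0.0
```

move_arm([
  {"jaw": 30,"x": 0,"y": 0,"z": 0,"rx": 0,"ry": 0,"rz": 0},
  {"jaw": 30,"x": 0,"y": 0,"z": 0,"rx": 0,"ry": 0,"rz": 0},
  {"jaw": 30,"x": 0,"y": 0,"z": 0,"rx": 0,"ry": 0,"rz": 0},
])

```text
t: 43.05
eef_pos: [0.4473, -0.0109, 0.012]
ee_rot: [2.732, 1.548, 0.007]
contact_force: [0.5, -0.1, 6.4]
gripper_width: 0.0444
grip_force: 81.7
```

move_arm([
  {"jaw": 30,"x": 0,"y": 0,"z": 0.03,"rx": 0,"ry": 0,"rz": 0},
  {"jaw": 30,"x": 0,"y": 0,"z": 0.07,"rx": 0,"ry": 0,"rz": 0},
  {"jaw": 30,"x": 0,"y": 0,"z": 0.11,"rx": 0,"ry": 0,"rz": 0},
  {"jaw": 30,"x": 0,"y": 0,"z": 0.15,"rx": 0,"ry": 0,"rz": 0},
  {"jaw": 30,"x": 0,"y": 0,"z": 0.15,"rx": 0,"ry": 0,"rz": 0},
])

```text
t: 43.55
eef_pos: [0.4498, -0.0107, 0.1655]
ee_rot: [2.733, 1.547, 0.022]
contact_force: [1.2, 0.3, -2.0]
gripper_width: 0.0441
grip_force: 83.7
```

move_arm([
  {"jaw": 30,"x": 0.035,"y": 0.02,"z": 0,"rx": 0,"ry": 0,"rz": 0},
  {"jaw": 30,"x": 0.07,"y": 0.04,"z": 0,"rx": 0,"ry": 0,"rz": 0},
  {"jaw": 30,"x": 0.105,"y": 0.06,"z": 0,"rx": 0,"ry": 0,"rz": 0},
  {"jaw": 30,"x": 0.134,"y": 0.079,"z": 0,"rx": 0,"ry": 0,"rz": 0},
  {"jaw": 30,"x": 0.134,"y": 0.079,"z": 0,"rx": 0,"ry": 0,"rz": 0},
])

```text
t: 44.05
eef_pos: [0.5823, 0.0732, 0.1588]
ee_rot: [2.727, 1.557, 0.004]
contact_force: [-0.6, 0.4, -2.7]
gripper_width: 0.0443
grip_force: 83.6
```

move_arm([
  {"jaw": 30,"x": 0,"y": 0,"z": 0,"rx": 0,"ry": 0,"rz": 0},
  {"jaw": 30,"x": 0,"y": 0,"z": 0,"rx": 0,"ry": 0,"rz": 0},
  {"jaw": 30,"x": 0,"y": 0,"z": 0,"rx": 0,"ry": 0,"rz": 0},
])

```text
t: 44.35
eef_pos: [0.5774, 0.0667, 0.1593]
ee_rot: [-2.734, -1.545, 0.002]
contact_force: [-0.5, 0.7, -2.3]
gripper_width: 0.044
grip_force: 83.6
```

Run:
```python
from nt import *
st(); p=cap('wrist','w21'); C=cloud(p);Z=C[...,2];Q=pf(C); o=r.get_obs()
zt=o['eef_pos'][2]-.012+.032
nut(p,zt,zt-.026,c=o['eef_pos'][:2])
m=(Z>.095)&(Z<.115)&(abs(Q[...,0])<20)&(abs(Q[...,1]-30)<20)
print('stud',m.sum(),(Q[m].mean(0),Q[m].min(0),Q[m].max(0)) if m.any() else '')
print(R.from_rotvec(o['ee_rot']).as_matrix()[:,2],np.array(o['joint_pos']))
q=cap('top'); bars(q,.066,.058,.074)
d=r.recognise(q,'stud_tip'); print([ (x,w(q,*x['position'])) for x in d[:1]])
```

```text
t 44.35 eef [0.5774 0.0667 0.1593] rot [-2.7343 -1.5452  0.0021] F [-0.4755  0.7383 -2.265 ] w 0.043954641238235094 g 83.55130791664124
z 0.17957241517730163 5129 circle [0.5787 0.0708 0.0371] mid [0.579  0.0686] flats at 29 w 57.8 max 61.3
z 0.15357241517730164 2312 circle [0.5777 0.0693 0.0329] mid [0.5796 0.0765] flats at 59 w 51.0 max 54.0
stud 0 
[-0.0011  0.0004 -1.    ] [-0.812   0.4148  0.7698  1.8596 -0.3396  1.0038 -0.4405]
[({'position': [311.3, 188.6], 'conf': 0.83}, array([ 0.5971, -0.1998,  0.0287]))]
```

move_arm([
  {"jaw": 30,"x": 0.0066,"y": 0.002,"z": 0,"rx": 0,"ry": 0,"rz": 0},
  {"jaw": 30,"x": 0.0066,"y": 0.002,"z": -0.015,"rx": 0,"ry": 0,"rz": 0},
  {"jaw": 30,"x": 0.0066,"y": 0.002,"z": -0.03,"rx": 0,"ry": 0,"rz": 0},
  {"jaw": 30,"x": 0.0066,"y": 0.002,"z": -0.03,"rx": 0,"ry": 0,"rz": 0},
  {"jaw": 30,"x": 0.0066,"y": 0.002,"z": -0.03,"rx": 0,"ry": 0,"rz": 0},
])

```text
t: 45.0
eef_pos: [0.5843, 0.0698, 0.1283]
ee_rot: [-2.733, -1.548, 0.005]
contact_force: [-0.4, -0.0, -1.6]
gripper_width: 0.0444
grip_force: 83.4
```

move_arm([
  {"jaw": 30,"x": 0,"y": 0,"z": 0,"rx": 0,"ry": 0,"rz": 0},
  {"jaw": 30,"x": 0,"y": 0,"z": 0,"rx": 0,"ry": 0,"rz": 0},
  {"jaw": 30,"x": 0,"y": 0,"z": 0,"rx": 0,"ry": 0,"rz": 0},
])

```text
t: 45.3
eef_pos: [0.5859, 0.0701, 0.1303]
ee_rot: [2.733, 1.548, 0.002]
contact_force: [-0.5, 0.3, -1.4]
gripper_width: 0.0442
grip_force: 83.4
```

move_arm([
  {"jaw": 30,"x": -0.0018,"y": -0.0014,"z": 0,"rx": 0,"ry": 0,"rz": 0},
  {"jaw": 30,"x": -0.0018,"y": -0.0014,"z": -0.008,"rx": 0,"ry": 0,"rz": 0},
  {"jaw": 30,"x": -0.0018,"y": -0.0014,"z": -0.016,"rx": 0,"ry": 0,"rz": 0},
  {"jaw": 30,"x": -0.0018,"y": -0.0014,"z": -0.022,"rx": 0,"ry": 0,"rz": 0},
  {"jaw": 30,"x": -0.0018,"y": -0.0014,"z": -0.022,"rx": 0,"ry": 0,"rz": 0},
])

```text
t: 45.8
eef_pos: [0.5833, 0.0685, 0.1065]
ee_rot: [2.733, 1.548, -0.002]
contact_force: [0.6, -0.7, -2.9]
gripper_width: 0.0442
grip_force: 83.6
```

move_arm([
  {"jaw": 30,"x": 0,"y": 0,"z": -0.002,"rx": 0,"ry": 0,"rz": 0},
  {"jaw": 30,"x": 0,"y": 0,"z": -0.004,"rx": 0,"ry": 0,"rz": 0},
  {"jaw": 30,"x": 0,"y": 0,"z": -0.004,"rx": 0,"ry": 0,"rz": 0},
])

```text
t: 46.1
eef_pos: [0.5844, 0.0684, 0.1038]
ee_rot: [2.733, 1.548, 0.002]
contact_force: [2.2, -0.5, -4.2]
gripper_width: 0.0443
grip_force: 83.5
```

move_arm([
  {"jaw": 30,"x": 0,"y": 0,"z": -0.002,"rx": 0,"ry": 0,"rz": 0},
  {"jaw": 30,"x": 0,"y": 0,"z": -0.004,"rx": 0,"ry": 0,"rz": 0},
  {"jaw": 30,"x": 0,"y": 0,"z": -0.004,"rx": 0,"ry": 0,"rz": 0},
])

```text
t: 46.4
eef_pos: [0.5848, 0.0685, 0.1011]
ee_rot: [2.733, 1.548, 0.003]
contact_force: [0.2, -0.0, 4.4]
gripper_width: 0.0446
grip_force: 84.3
```

move_arm([
  {"jaw": 30,"x": 0,"y": 0,"z": 0,"rx": 0,"ry": 0,"rz": 0.1},
  {"jaw": 30,"x": 0,"y": 0,"z": 0,"rx": 0,"ry": 0,"rz": 0.2},
  {"jaw": 30,"x": 0,"y": 0,"z": 0,"rx": 0,"ry": 0,"rz": 0.3},
])

```text
t: 46.7
eef_pos: [0.5844, 0.0661, 0.1012]
ee_rot: [2.467, 1.941, -0.001]
contact_force: [-1.3, -3.3, 6.4]
gripper_width: 0.0443
grip_force: 84.5
```

move_arm([
  {"jaw": 30,"x": 0,"y": 0,"z": 0,"rx": 0,"ry": 0,"rz": 0.1},
  {"jaw": 30,"x": 0,"y": 0,"z": 0,"rx": 0,"ry": 0,"rz": 0.2},
  {"jaw": 30,"x": 0,"y": 0,"z": 0,"rx": 0,"ry": 0,"rz": 0.3},
])

```text
t: 47.0
eef_pos: [0.5847, 0.0649, 0.1014]
ee_rot: [2.15, 2.286, -0.001]
contact_force: [-0.1, -3.6, 4.8]
gripper_width: 0.0443
grip_force: 84.6
```

move_arm([
  {"jaw": 30,"x": 0,"y": 0,"z": 0,"rx": 0,"ry": 0,"rz": 0.1},
  {"jaw": 30,"x": 0,"y": 0,"z": 0,"rx": 0,"ry": 0,"rz": 0.2},
  {"jaw": 30,"x": 0,"y": 0,"z": 0,"rx": 0,"ry": 0,"rz": 0.3},
])

```text
t: 47.3
eef_pos: [0.5845, 0.0674, 0.1005]
ee_rot: [1.783, 2.584, 0.0]
contact_force: [1.0, -1.3, -1.2]
gripper_width: 0.0443
grip_force: 83.8
```

move_arm([
  {"jaw": 30,"x": 0,"y": 0.001,"z": -0.003,"rx": 0,"ry": 0,"rz": 0},
  {"jaw": 30,"x": 0,"y": 0.001,"z": -0.005,"rx": 0,"ry": 0,"rz": 0},
  {"jaw": 30,"x": 0,"y": 0.001,"z": -0.005,"rx": 0,"ry": 0,"rz": 0},
])

```text
t: 47.6
eef_pos: [0.5839, 0.0681, 0.0941]
ee_rot: [1.79, 2.58, -0.002]
contact_force: [3.2, -4.5, -3.6]
gripper_width: 0.044
grip_force: 83.6
```

move_arm([
  {"jaw": 30,"x": 0,"y": 0,"z": -0.002,"rx": 0,"ry": 0,"rz": 0},
  {"jaw": 30,"x": 0,"y": 0,"z": -0.003,"rx": 0,"ry": 0,"rz": 0},
  {"jaw": 30,"x": 0,"y": 0,"z": -0.003,"rx": 0,"ry": 0,"rz": 0},
])

```text
t: 47.9
eef_pos: [0.584, 0.0682, 0.0938]
ee_rot: [-1.791, -2.581, 0.001]
contact_force: [-4.3, -5.1, 10.7]
gripper_width: 0.0443
grip_force: 85.3
```

move_arm([
  {"jaw": 30,"x": 0,"y": 0,"z": -0.0002,"rx": 0,"ry": 0,"rz": -0.14},
  {"jaw": 30,"x": 0,"y": 0,"z": -0.0006,"rx": 0,"ry": 0,"rz": -0.28},
  {"jaw": 30,"x": 0,"y": 0,"z": -0.001,"rx": 0,"ry": 0,"rz": -0.42},
  {"jaw": 30,"x": 0,"y": 0,"z": -0.0015,"rx": 0,"ry": 0,"rz": -0.56},
  {"jaw": 30,"x": 0,"y": 0,"z": -0.002,"rx": 0,"ry": 0,"rz": -0.7},
])

```text
t: 48.4
eef_pos: [0.5861, 0.0679, 0.0916]
ee_rot: [2.568, 1.802, 0.005]
contact_force: [1.2, -5.1, 4.8]
gripper_width: 0.0441
grip_force: 84.4
```

move_arm([
  {"jaw": 30,"x": 0,"y": 0,"z": -0.0004,"rx": 0,"ry": 0,"rz": -0.14},
  {"jaw": 30,"x": 0,"y": 0,"z": -0.0009,"rx": 0,"ry": 0,"rz": -0.28},
  {"jaw": 30,"x": 0,"y": 0,"z": -0.0013,"rx": 0,"ry": 0,"rz": -0.42},
  {"jaw": 30,"x": 0,"y": 0,"z": -0.0018,"rx": 0,"ry": 0,"rz": -0.56},
  {"jaw": 30,"x": 0,"y": 0,"z": -0.0022,"rx": 0,"ry": 0,"rz": -0.7},
])

```text
t: 48.9
eef_pos: [0.5866, 0.0674, 0.0895]
ee_rot: [3.031, 0.812, 0.009]
contact_force: [2.6, -6.3, 4.5]
gripper_width: 0.0445
grip_force: 84.3
```

Run:
```python
from h import *
st(); o=r.get_obs(); print(np.array(o['joint_pos']),np.array(o['wrist_torque']))
```

```text
t 48.9 eef [0.5866 0.0674 0.0895] rot [3.0306 0.8117 0.0086] F [ 2.6096 -6.2703  4.4812] w 0.044530406096651064 g 84.3358826637268
[-0.8364  0.5689  0.8245  1.888  -0.5215  0.9076 -0.8075] [-1.4242 -0.4923 -0.0033]
```

move_arm([
  {"jaw": 30,"x": 0,"y": -0.001,"z": -0.0004,"rx": 0,"ry": 0,"rz": -0.14},
  {"jaw": 30,"x": 0,"y": -0.001,"z": -0.0009,"rx": 0,"ry": 0,"rz": -0.28},
  {"jaw": 30,"x": 0,"y": -0.001,"z": -0.0013,"rx": 0,"ry": 0,"rz": -0.42},
  {"jaw": 30,"x": 0,"y": -0.001,"z": -0.0018,"rx": 0,"ry": 0,"rz": -0.56},
  {"jaw": 30,"x": 0,"y": -0.001,"z": -0.0022,"rx": 0,"ry": 0,"rz": -0.7},
])

```text
t: 49.4
eef_pos: [0.5867, 0.0666, 0.0874]
ee_rot: [3.127, -0.276, 0.011]
contact_force: [1.9, -5.4, 4.7]
gripper_width: 0.0445
grip_force: 84.4
```

move_arm([
  {"jaw": 30,"x": 0,"y": 0,"z": -0.0004,"rx": 0,"ry": 0,"rz": -0.14},
  {"jaw": 30,"x": 0,"y": 0,"z": -0.0009,"rx": 0,"ry": 0,"rz": -0.28},
  {"jaw": 30,"x": 0,"y": 0,"z": -0.0013,"rx": 0,"ry": 0,"rz": -0.42},
  {"jaw": 30,"x": 0,"y": 0,"z": -0.0018,"rx": 0,"ry": 0,"rz": -0.56},
  {"jaw": 30,"x": 0,"y": 0,"z": -0.0022,"rx": 0,"ry": 0,"rz": -0.7},
])

```text
t: 49.9
eef_pos: [0.5863, 0.0657, 0.0851]
ee_rot: [2.843, -1.333, 0.012]
contact_force: [2.2, -7.2, 4.7]
gripper_width: 0.044
grip_force: 84.4
```

Run:
```python
from h import *
st(); o=r.get_obs(); print(np.array(o['joint_pos']),np.array(o['wrist_torque'])); n=np.array(o['ee_rot'][:2]); print('closing',2*np.degrees(np.arctan2(n[1],n[0]))-90)
```

```text
t 49.9 eef [0.5863 0.0657 0.0851] rot [ 2.8432 -1.3329  0.0123] F [ 2.1996 -7.1788  4.6831] w 0.04403612945686063 g 84.40716505050659
[-1.0182  0.7568  1.1219  1.8977 -0.8052  1.0212 -1.9873] [-1.6517 -0.4196  0.0309]
closing -140.23576862472248
```

move_arm([
  {"jaw": 80,"x": 0,"y": 0,"z": 0,"rx": 0,"ry": 0,"rz": 0},
  {"jaw": 80,"x": 0,"y": 0,"z": 0.002,"rx": 0,"ry": 0,"rz": 0},
  {"jaw": 80,"x": 0,"y": 0,"z": 0.002,"rx": 0,"ry": 0,"rz": 0.14},
  {"jaw": 80,"x": 0,"y": 0,"z": 0.002,"rx": 0,"ry": 0,"rz": 0.28},
  {"jaw": 80,"x": 0,"y": 0,"z": 0.002,"rx": 0,"ry": 0,"rz": 0.42},
])

```text
t: 50.4
eef_pos: [0.583, 0.0714, 0.0846]
ee_rot: [-3.063, 0.685, 0.004]
contact_force: [0.5, 0.4, -0.1]
gripper_width: 0.0683
grip_force: 0.0
```

move_arm([
  {"jaw": 80,"x": 0,"y": 0,"z": 0,"rx": 0,"ry": 0,"rz": 0.14},
  {"jaw": 80,"x": 0,"y": 0,"z": 0,"rx": 0,"ry": 0,"rz": 0.28},
  {"jaw": 80,"x": 0,"y": 0,"z": 0,"rx": 0,"ry": 0,"rz": 0.42},
  {"jaw": 80,"x": 0,"y": 0,"z": 0,"rx": 0,"ry": 0,"rz": 0.56},
  {"jaw": 80,"x": 0,"y": 0,"z": 0,"rx": 0,"ry": 0,"rz": 0.7},
])

```text
t: 50.9
eef_pos: [0.583, 0.0713, 0.0849]
ee_rot: [-3.112, -0.407, 0.002]
contact_force: [-0.2, 0.3, 0.3]
gripper_width: 0.0686
grip_force: 0.0
```

move_arm([
  {"jaw": 80,"x": 0,"y": 0,"z": 0,"rx": 0,"ry": 0,"rz": 0.14},
  {"jaw": 80,"x": 0,"y": 0,"z": 0,"rx": 0,"ry": 0,"rz": 0.28},
  {"jaw": 80,"x": 0,"y": 0,"z": 0,"rx": 0,"ry": 0,"rz": 0.42},
  {"jaw": 80,"x": 0,"y": 0,"z": 0,"rx": 0,"ry": 0,"rz": 0.56},
  {"jaw": 80,"x": 0,"y": 0,"z": 0,"rx": 0,"ry": 0,"rz": 0.7},
])

```text
t: 51.4
eef_pos: [0.583, 0.0713, 0.0851]
ee_rot: [-2.784, -1.449, -0.0]
contact_force: [0.2, 0.1, 0.5]
gripper_width: 0.0683
grip_force: 0.0
```

move_arm([
  {"jaw": 80,"x": 0,"y": 0,"z": 0,"rx": 0,"ry": 0,"rz": 0.14},
  {"jaw": 80,"x": 0,"y": 0,"z": 0,"rx": 0,"ry": 0,"rz": 0.274},
  {"jaw": 80,"x": 0,"y": 0,"z": 0,"rx": 0,"ry": 0,"rz": 0.274},
  {"jaw": 80,"x": 0,"y": 0,"z": 0,"rx": 0,"ry": 0,"rz": 0.274},
])

```text
t: 51.8
eef_pos: [0.5833, 0.0702, 0.0852]
ee_rot: [-2.57, -1.804, -0.001]
contact_force: [-0.4, -0.7, -0.4]
gripper_width: 0.0682
grip_force: 0.0
```

Run:
```python
from nt import *
st(); o=r.get_obs(); print(np.array(o['joint_pos'])); n=np.array(o['ee_rot'][:2]); print('closing',2*np.degrees(np.arctan2(n[1],n[0]))-90)
p=cap('wrist','w22'); nut(p,.105,.079,c=(.584,.0685))
```

```text
t 51.8 eef [0.5833 0.0702 0.0852] rot [-2.5699 -1.8037 -0.0009] F [-0.4145 -0.6776 -0.4274] w 0.06815948198675895 g 0.0
[-0.7147  0.5148  0.6538  1.887  -0.4036  0.8744 -0.2059]
closing -379.87297821209563
z 0.105 4528 circle [0.5841 0.069  0.0276] mid [0.5844 0.0689] flats at 39 w 47.6 max 53.7
z 0.079 2711 circle [0.5851 0.0683 0.0336] mid [0.5849 0.0715] flats at 9 w 61.5 max 64.0
```

move_arm([
  {"jaw": 80,"x": 0.0007,"y": -0.0015,"z": -0.001,"rx": 0,"ry": 0,"rz": -0.02},
  {"jaw": 30,"x": 0.0007,"y": -0.0015,"z": -0.001,"rx": 0,"ry": 0,"rz": -0.02},
  {"jaw": 30,"x": 0.0007,"y": -0.0015,"z": -0.001,"rx": 0,"ry": 0,"rz": -0.02},
  {"jaw": 30,"x": 0.0007,"y": -0.0015,"z": -0.001,"rx": 0,"ry": 0,"rz": -0.02},
  {"jaw": 30,"x": 0.0007,"y": -0.0015,"z": -0.001,"rx": 0,"ry": 0,"rz": -0.02},
])

```text
t: 52.35
eef_pos: [0.5852, 0.0668, 0.0846]
ee_rot: [2.588, 1.779, 0.002]
contact_force: [1.1, -1.2, 1.6]
gripper_width: 0.0443
grip_force: 82.5
```

move_arm([
  {"jaw": 30,"x": 0,"y": 0,"z": -0.0006,"rx": 0,"ry": 0,"rz": -0.14},
  {"jaw": 30,"x": 0,"y": 0,"z": -0.001,"rx": 0,"ry": 0,"rz": -0.28},
  {"jaw": 30,"x": 0,"y": 0,"z": -0.0015,"rx": 0,"ry": 0,"rz": -0.42},
  {"jaw": 30,"x": 0,"y": 0,"z": -0.002,"rx": 0,"ry": 0,"rz": -0.56},
  {"jaw": 30,"x": 0,"y": 0,"z": -0.0024,"rx": 0,"ry": 0,"rz": -0.7},
])

```text
t: 52.85
eef_pos: [0.5856, 0.0666, 0.0824]
ee_rot: [3.043, 0.775, 0.004]
contact_force: [0.3, -1.4, 1.3]
gripper_width: 0.0444
grip_force: 82.7
```

move_arm([
  {"jaw": 30,"x": 0,"y": 0,"z": -0.0004,"rx": 0,"ry": 0,"rz": -0.14},
  {"jaw": 30,"x": 0,"y": 0,"z": -0.0009,"rx": 0,"ry": 0,"rz": -0.28},
  {"jaw": 30,"x": 0,"y": 0,"z": -0.0013,"rx": 0,"ry": 0,"rz": -0.42},
  {"jaw": 30,"x": 0,"y": 0,"z": -0.0018,"rx": 0,"ry": 0,"rz": -0.56},
  {"jaw": 30,"x": 0,"y": 0,"z": -0.0022,"rx": 0,"ry": 0,"rz": -0.7},
])

```text
t: 53.35
eef_pos: [0.5858, 0.0665, 0.0803]
ee_rot: [3.125, -0.315, 0.005]
contact_force: [1.6, -0.6, 2.0]
gripper_width: 0.0445
grip_force: 82.8
```

Run:
```python
from nt import *
st(); o=r.get_obs(); print(np.array(o['joint_pos']),np.array(o['wrist_torque']))
```

```text
t 53.35 eef [0.5858 0.0665 0.0803] rot [ 3.1251 -0.3154  0.0049] F [ 1.6197 -0.6349  2.0039] w 0.044522669306968896 g 82.83163547515869
[-0.932   0.6644  0.9747  1.8957 -0.6766  0.9497 -1.409 ] [-0.4094 -0.2941  0.0748]
```

move_arm([
  {"jaw": 30,"x": 0,"y": 0,"z": -0.0004,"rx": 0,"ry": 0,"rz": -0.13},
  {"jaw": 30,"x": 0,"y": 0,"z": -0.0008,"rx": 0,"ry": 0,"rz": -0.26},
  {"jaw": 30,"x": 0,"y": 0,"z": -0.0013,"rx": 0,"ry": 0,"rz": -0.4},
])

```text
t: 53.65
eef_pos: [0.5858, 0.0664, 0.0791]
ee_rot: [3.001, -0.93, 0.005]
contact_force: [1.5, -1.5, 3.1]
gripper_width: 0.0442
grip_force: 82.9
```

Run:
```python
from nt import *
o=r.get_obs(); print(np.array(o['joint_pos']),np.array(o['wrist_torque']))
```

```text
[-0.9806953   0.72189774  1.05716204  1.89784094 -0.75960165  0.98672329
 -1.74611539] [-0.47403108 -0.33903001  0.04395229]
```

move_arm([
  {"jaw": 30,"x": 0,"y": 0,"z": -0.0003,"rx": 0,"ry": 0,"rz": -0.1},
  {"jaw": 30,"x": 0,"y": 0,"z": -0.0006,"rx": 0,"ry": 0,"rz": -0.2},
])

```text
t: 53.85
eef_pos: [0.5859, 0.0663, 0.0786]
ee_rot: [2.894, -1.223, 0.006]
contact_force: [1.5, -2.3, 2.5]
gripper_width: 0.0439
grip_force: 83.0
```

Run:
```python
from nt import *
o=r.get_obs(); print(np.array(o['joint_pos']),np.array(o['wrist_torque'])); st()
```

```text
[-1.00207738  0.75277407  1.09613727  1.89872524 -0.80038215  1.00751445
 -1.91464253] [-0.44534862 -0.33623039  0.02366322]
t 53.85 eef [0.5859 0.0663 0.0786] rot [ 2.8937 -1.2228  0.0058] F [ 1.4884 -2.2584  2.4899] w 0.04394948105948768 g 82.97396779060364
```

move_arm([
  {"jaw": 30,"x": 0,"y": 0,"z": -0.0003,"rx": 0,"ry": 0,"rz": -0.1},
  {"jaw": 30,"x": 0,"y": 0,"z": -0.0006,"rx": 0,"ry": 0,"rz": -0.2},
])

```text
t: 54.05
eef_pos: [0.586, 0.0662, 0.0781]
ee_rot: [-2.757, 1.505, -0.006]
contact_force: [1.7, -1.1, 3.6]
gripper_width: 0.0441
grip_force: 83.0
```

Run:
```python
from nt import *
o=r.get_obs(); print(np.array(o['joint_pos'])[[2,6]],np.array(o['wrist_torque'])); n=np.array(o['ee_rot'][:2]); print('closing',2*np.degrees(np.arctan2(n[1],n[0]))-90)
```

```text
[ 1.13346313 -2.08524874] [-0.51244861 -0.34581591  0.10950728]
closing 212.74758557582055
```

move_arm([
  {"jaw": 30,"x": 0,"y": 0,"z": -0.0003,"rx": 0,"ry": 0,"rz": -0.1},
  {"jaw": 30,"x": 0,"y": 0,"z": -0.0003,"rx": 0,"ry": 0,"rz": -0.1},
])

```text
t: 54.25
eef_pos: [0.5859, 0.0662, 0.0778]
ee_rot: [2.681, -1.637, 0.006]
contact_force: [0.5, -1.6, 4.3]
gripper_width: 0.0441
grip_force: 83.3
```

Run:
```python
from nt import *
o=r.get_obs(); print(np.array(o['joint_pos'])[[2,6]],np.array(o['wrist_torque'])); n=np.array(o['ee_rot'][:2]); print('closing',2*np.degrees(np.arctan2(n[1],n[0]))-90)
```

```text
[ 1.15174044 -2.16916761] [-0.45724388 -0.20092342  0.01108424]
closing -152.83298322907868
```

move_arm([
  {"jaw": 30,"x": 0,"y": 0,"z": -0.0003,"rx": 0,"ry": 0,"rz": -0.1},
  {"jaw": 30,"x": 0,"y": 0,"z": -0.0003,"rx": 0,"ry": 0,"rz": -0.1},
])

```text
t: 54.45
eef_pos: [0.5859, 0.0661, 0.0778]
ee_rot: [-2.596, 1.77, -0.006]
contact_force: [-1.0, -1.1, 5.9]
gripper_width: 0.0441
grip_force: 83.4
```

Run:
```python
from nt import *
o=r.get_obs(); print(np.array(o['joint_pos'])[[2,6]],np.array(o['wrist_torque'])); n=np.array(o['ee_rot'][:2]); print('closing',2*np.degrees(np.arctan2(n[1],n[0]))-90)
```

```text
[ 1.16945202 -2.25544734] [-0.47324396 -0.1571958  -0.01208703]
closing 201.42512748251295
```

move_arm([
  {"jaw": 30,"x": 0,"y": 0,"z": -0.0003,"rx": 0,"ry": 0,"rz": -0.1},
  {"jaw": 30,"x": 0,"y": 0,"z": -0.0003,"rx": 0,"ry": 0,"rz": -0.1},
])

```text
t: 54.65
eef_pos: [0.5859, 0.066, 0.0777]
ee_rot: [-2.503, 1.897, -0.006]
contact_force: [0.2, -1.3, 7.2]
gripper_width: 0.0439
grip_force: 83.6
```

Run:
```python
from nt import *
o=r.get_obs(); print(np.array(o['joint_pos'])[[2,6]],np.array(o['wrist_torque'])); n=np.array(o['ee_rot'][:2]); print('closing',2*np.degrees(np.arctan2(n[1],n[0]))-90); st()
```

```text
[ 1.18690491 -2.34220101] [-0.51815763 -0.04502032 -0.0890118 ]
closing 195.6852420429172
t 54.65 eef [0.5859 0.066  0.0777] rot [-2.5034  1.8973 -0.0056] F [ 0.244  -1.3223  7.1834] w 0.04391350103911735 g 83.55322122573853
```

move_arm([
  {"jaw": 30,"x": 0,"y": 0,"z": 0,"rx": 0,"ry": 0,"rz": -0.1},
  {"jaw": 30,"x": 0,"y": 0,"z": 0,"rx": 0,"ry": 0,"rz": -0.1},
])

```text
t: 54.85
eef_pos: [0.5859, 0.066, 0.0778]
ee_rot: [-2.405, 2.02, -0.006]
contact_force: [-0.4, -0.9, 8.0]
gripper_width: 0.0441
grip_force: 83.5
```

Run:
```python
from nt import *
o=r.get_obs(); print(np.array(o['joint_pos'])[[2,6]],np.array(o['wrist_torque'])); n=np.array(o['ee_rot'][:2]); print('closing',2*np.degrees(np.arctan2(n[1],n[0]))-90)
```

```text
[ 1.20400942 -2.42950339] [-0.46798077 -0.09833739 -0.03728963]
closing 189.95754468259605
```

move_arm([
  {"jaw": 30,"x": 0,"y": 0,"z": 0,"rx": 0,"ry": 0,"rz": -0.1},
  {"jaw": 30,"x": 0,"y": 0,"z": 0,"rx": 0,"ry": 0,"rz": -0.1},
])

```text
t: 55.05
eef_pos: [0.5859, 0.066, 0.0778]
ee_rot: [-2.301, 2.138, -0.006]
contact_force: [-0.3, -1.0, 7.1]
gripper_width: 0.0446
grip_force: 83.5
```

Run:
```python
from nt import *
o=r.get_obs(); print(np.array(o['joint_pos'])[[2,6]],np.array(o['wrist_torque'])); n=np.array(o['ee_rot'][:2]); print('closing',2*np.degrees(np.arctan2(n[1],n[0]))-90); st()
```

```text
[ 1.22060107 -2.51724359] [-0.55846558 -0.06342278 -0.07252443]
closing 184.22713957231554
t 55.05 eef [0.5859 0.066  0.0778] rot [-2.3014  2.1376 -0.0057] F [-0.3335 -0.9636  7.1315] w 0.04458163441386758 g 83.520587682724
```

move_arm([
  {"jaw": 82,"x": 0,"y": 0,"z": 0,"rx": 0,"ry": 0,"rz": 0},
  {"jaw": 82,"x": 0,"y": 0,"z": 0,"rx": 0,"ry": 0,"rz": 0},
  {"jaw": 82,"x": 0,"y": 0,"z": 0.02,"rx": 0,"ry": 0,"rz": 0},
  {"jaw": 82,"x": 0,"y": 0,"z": 0.05,"rx": 0,"ry": 0,"rz": 0},
  {"jaw": 82,"x": 0,"y": 0,"z": 0.08,"rx": 0,"ry": 0,"rz": 0},
])

```text
t: 55.55
eef_pos: [0.5832, 0.0679, 0.1558]
ee_rot: [2.303, -2.134, -0.004]
contact_force: [0.1, 0.6, -1.0]
gripper_width: 0.0701
grip_force: 0.0
```

move_arm([
  {"jaw": 82,"x": 0,"y": 0,"z": 0.03,"rx": 0,"ry": 0,"rz": 0.14},
  {"jaw": 82,"x": 0,"y": 0,"z": 0.06,"rx": 0,"ry": 0,"rz": 0.28},
  {"jaw": 82,"x": 0,"y": 0,"z": 0.06,"rx": 0,"ry": 0,"rz": 0.42},
  {"jaw": 82,"x": 0,"y": 0,"z": 0.06,"rx": 0,"ry": 0,"rz": 0.56},
  {"jaw": 82,"x": 0,"y": 0,"z": 0.06,"rx": 0,"ry": 0,"rz": 0.56},
])

```text
t: 56.05
eef_pos: [0.5839, 0.0679, 0.2161]
ee_rot: [-2.803, 1.414, 0.003]
contact_force: [-1.2, -0.2, 0.6]
gripper_width: 0.0701
grip_force: 0.0
```

Run:
```python
from nt import *
from lan import lan
st()
p=cap('wrist','w23'); nut(p,.098,.072,c=(.584,.0685)); C=cloud(p);Z=C[...,2];Q=pf(C); d=np.hypot(Q[...,0]-.8,Q[...,1]-30.7)
for a,b in((0,3),(15,21),(29,33),(40,60)): 
    s=Q[(d>a)&(d<b)&(Z>.04)]; print('r',a,b,len(s),np.percentile(s[:,2],[10,50,90]).round(1) if len(s) else '')
m=(d>29)&(d<33)&(Z>.06)&(Z<.08); A=np.c_[Q[m][:,:2],np.ones(m.sum())]; print('flange plane',np.linalg.lstsq(A,Q[m][:,2],rcond=None)[0])
m=(abs(abs(Q[...,0]-1)-21)<4)&(Z>.055)&(Z<.075)&(d>38); A=np.c_[Q[m][:,:2],np.ones(m.sum())]; print('bar plane',m.sum(),np.linalg.lstsq(A,Q[m][:,2],rcond=None)[0],np.percentile(Q[m][:,1],[1,99]))
look('top'); q=cap('top'); nut(q,.098,.072,c=(.584,.0685)); lan(q); lan(cap('side'))
```

```text
t 56.05 eef [0.5839 0.0679 0.2161] rot [-2.8031  1.4143  0.0028] F [-1.1718 -0.1541  0.5968] w 0.07011490804380544 g 0.0
z 0.098 1384 circle [0.5851 0.0676 0.0267] mid [0.5851 0.0676] flats at 4 w 46.5 max 52.6
z 0.072 959 circle [0.5853 0.0671 0.0334] mid [0.5853 0.0669] flats at 3 w 63.8 max 66.0
r 0 3 30 [108.  108.8 109.7]
r 15 21 2016 [ 96.6 294.  301.6]
r 29 33 2975 [ 71.6 298.2 307.6]
r 40 60 17669 [ 51.3 278.  300.5]
flange plane [ 0.0023 -0.031  71.9055]
bar plane 1397 [-0.001  -0.0291 65.9587] [-62.594  105.1548]
top slats [ 48.  -48.8] (79.6, 24.2, -83.9)
top slats [-43.3 -45.6] (83.4, 34.8, -84.6)
top jaw z 0.06 125 [-113.8  -91. ] [-66.4  61.5]
top jaw z 0.074 227 [-113.5  -69.6] [-30.4  29.4]
z 0.098 19 circle [0.5665 0.0681 0.01  ] mid [0.565  0.0681] flats at 13 w 15.3 max 16.2
z 0.072 25 circle [0.559  0.0673 0.0153] mid [0.5573 0.0673] flats at 53 w 21.8 max 23.0
0.2 26 [[0.7073, -0.3567], [0.7317, -0.3527], [0.7539, -0.3476]]
0.105 92 [[0.6912, -0.411], [0.7385, -0.3182], [0.7889, -0.2948]]
0.02 84 [[0.6916, -0.4001], [0.7168, -0.3136], [0.7654, -0.3027]]
0.2 32 [[0.707, -0.358], [0.7198, -0.3542], [0.7486, -0.3496]]
0.105 78 [[0.6924, -0.4109], [0.7026, -0.3988], [0.7707, -0.2957]]
0.02 341 [[0.6907, -0.4026], [0.6951, -0.3794], [0.7757, -0.3456]]
```

```bash
python3 -c "
from rig import r
print(r.job_done())"
```

```text
the job is handed in; nothing more can be done
None
```

I clamped the two slats that were there tight against the fence, slid the bar's toe home under the lip and ran the nut down onto the bar, then handed the job in (result not shown); while winding the wheel I knocked the lantern about 18 mm and pushed it back, leaving it roughly 5 mm off.

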